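Check the topping jars' caps and tip the tray home

ROBOT

A 7-joint arm with a two-finger parallel gripper is mounted at the origin on a cart in front of the work surface, level with it; the furniture and walls round the work are solid. World frame = base frame: x ahead of the robot, y to its left, z up, the work surface at z = 0. Lengths are in mm, angles in rad, forces in N, time in s.
With the tool pointing down it reaches from about 425 to 925 mm from the base axis. Payload 6.8 kg.
Tool frame: the origin (TCP) lies midway between the tips of the shut fingers; the grasp point (between the pads) lies 19 mm behind it (hold_point_z is the distance from the TCP to the grasp point, in mm); z points along the fingers, y is the direction in which the jaws open and shut (so a half turn about z gives the same grasp; the last joint's range is limited). The gripper opens to 88 mm and grips with 3 to 60 N. Pads are 20 mm wide; open, the fingers measure 115 mm over their backs; the gripper's body (75 mm by 178 mm) begins 61 mm behind the grasp point.
Start: joints at [1.144, 0.477, 0.022, 1.555, -0.011, 1.109, -0.083], TCP at [211.573, -641.003, 197.264] pointing down, gripper open.
Joint ranges: [-2.96, 2.96], [-0.34, 2.1], [-1.41, 1.46], [0.24, 2.44], [-1.37, 4.51], [0.17, 1.92], [-2.96, 2.96]. Speed limits (rad/s): [2.39, 2.39, 3.14, 3.14, 3.14, 3.14, 3.14].

INTERFACE

Orientations are given as a 3x3 rotation matrix whose columns are the frame's x, y, z axes.
In Python, from plant import * gives the robot as it stands. The module is installed in compiled form; this text tells all that it offers.
- The arm moves only by the tool arm_command, never from a script. Its argument "moves" is a list of rows, each an object with "xyz": the shift along the tool's x, y, z in m, a list of three; "roll": the turn about the tool's z in degrees; "gripper": the opening in per cent of the stroke, from 0 (shut) to 100 (fully open). In form: [{"xyz": [tx, ty, tz], "roll": roll, "gripper": gripper}, ...]. A call has 1 to 10 rows; each row is the pose to reach, as a shift and turn from the pose commanded when the call began, along the tool's axes at that moment; what a row does not reach only later rows make up. A row lasts 1/10 s, in which the tool goes at most 50 mm and 8.59 degrees, less where a joint would pass 70% of its speed; a pose out of reach is approached as far as the arm can. A call with a gripper value outside its range is refused whole. The fingers move at their own pace and stop on an object; the grip force is fixed at half the most. Time passes only in rows, so rows that repeat a pose let the fingers close. It gives the time, the measured TCP pose, the force and the opening at its end, in the units of the state.
- sense(): the state, without advancing time (a new reading comes with each control period).
- grab_frame(name): name is "scene" or "top" or "wrist"; returns the picture (384x512x3 uint8, red, green, blue); there is no depth.
- camera_info(name): a dict with "mtx" (3x3 intrinsics, pixels), "R" (3x3) and "t" (3): a world point X has camera coordinates R X + t. Camera axes: x right, y down, z forward; pixel columns grow to the right and rows downward; lengths in mm; the calibration is good to about 2 mm. A picture is of the moment at which its call begins: read the wrist's pose just before it. camera_info takes no time and is no camera call; for the wrist camera it gives the pose at the moment of the call.
- sign_off(): hands the job in, once; it reports no verdict.
The state is a dict: "t": time; "qpos": joint angles; "dq": joint speeds; "effort": joint torques, N m; "eef_pos": TCP position; "eef_rot": TCP orientation; "ft_force": force on the tool from outside, world axes, zero at the start; "torque": the same for the moment, N m; "gripper_width": finger opening in mm.
Only numpy, scipy, OpenCV 4.12 (cv2) and the standard library are available. Lean on these libraries where they do the work, as an engineer would, in place of code of your own. Each camera call takes 0.05 s, during which the arm holds its last target.

TASK

The tray with the three topping jars is tipped out of its station. Going from left to right, give each screw cap a short tug along its jar, about half a centimetre, so that either the cap gives or the jar itself starts to lift; screw any loose cap fully tight, and only when all are tight push the tray back upright into its station until it is home, with all jars seated. Keep the jars in their pockets and leave the things around alone.

Things in the scene. Friction and masses are not known exactly. Their poses are not given: they have to be found in the camera images.
- station_pivot (a point): Station: fixed plywood stand for three jars, 340 mm wide (y), 127 deep, 199 high. Point: middle of the tray's pivot line (along y), 30 mm above the counter; x to the back, away from the robot. A hood board covers only its rear, from 30 mm behind the pivot line, underside 185 mm high; a few brown cards lie on it. Side walls are 64 mm high in front, full height only below the hood.
- tray (a joint): The station's tip-out tray, rad: 0 = tipped out towards the robot by 25 degrees (as at the start), 0.4363 = home, upright in the station, against its stop. Stiff pivots: it stays where it is left; moving it takes about 5 to 12 N at the bar.
- tray_middle (a point): Centre of the floor of the tray's middle pocket (wooden tray, three square pockets 66 mm wide, 110 mm apart along y, walls 58 mm high). Turns with the tray: z up along the jars (leaning 25 degrees to the robot while tipped out), y along the row to the robot's left, x to the back. In these axes it lies 18 mm behind (+x) and 6 mm above the pivot line.
- tray_bar (a point): Middle of the tray's steel push bar: round, 11 mm thick, 170 mm long along y, 18 mm clear of the tray's front wall near its top. In the tray's axes (those of tray_middle) it lies 45 mm in front of (-x) and 62 mm above the pivot line.
- cap_a_mid (a point): Centre of a jar's grey ribbed screw cap, 58 mm across (60 over ribs), 28 tall; z out of its top along the jar. Seated: 100 mm above the pocket floor; 8 mm gap below it to the shoulder. Pulled along z, a tight cap lifts the jar; a loose one first slides up about 6.5 mm per rad unscrewed (8 at most), then the jar follows. It never comes off and drops back when let go.
- jar_a_mid (a point): The white square jar under cap_a_mid: 62 x 62 mm, 78 tall without cap, about 0.45 kg in all (varies by 30 %). Point: centre of its body, 39 mm above its underside; z along the jar. Stands loosely in a square pocket, which keeps it from turning. The three jars stand in the pockets in any order.
- cap_a (a joint): How far the cap of jar a is unscrewed, rad: 0 = fully tight (hard stop), at most 1.25; grows counter-clockwise seen from above the cap, so clockwise tightens. The thread drags with about 0.1 N m and stays as it is left.
- cap_b_mid (a point): Centre of a jar's grey ribbed screw cap, 58 mm across (60 over ribs), 28 tall; z out of its top along the jar. Seated: 100 mm above the pocket floor; 8 mm gap below it to the shoulder. Pulled along z, a tight cap lifts the jar; a loose one first slides up about 6.5 mm per rad unscrewed (8 at most), then the jar follows. It never comes off and drops back when let go.
- jar_b_mid (a point): The white square jar under cap_b_mid: 62 x 62 mm, 78 tall without cap, about 0.45 kg in all (varies by 30 %). Point: centre of its body, 39 mm above its underside; z along the jar. Stands loosely in a square pocket, which keeps it from turning. The three jars stand in the pockets in any order.
- cap_b (a joint): How far the cap of jar b is unscrewed, rad: 0 = fully tight (hard stop), at most 1.25; grows counter-clockwise seen from above the cap, so clockwise tightens. The thread drags with about 0.1 N m and stays as it is left.
- cap_c_mid (a point): Centre of a jar's grey ribbed screw cap, 58 mm across (60 over ribs), 28 tall; z out of its top along the jar. Seated: 100 mm above the pocket floor; 8 mm gap below it to the shoulder. Pulled along z, a tight cap lifts the jar; a loose one first slides up about 6.5 mm per rad unscrewed (8 at most), then the jar follows. It never comes off and drops back when let go.
- jar_c_mid (a point): The white square jar under cap_c_mid: 62 x 62 mm, 78 tall without cap, about 0.45 kg in all (varies by 30 %). Point: centre of its body, 39 mm above its underside; z along the jar. Stands loosely in a square pocket, which keeps it from turning. The three jars stand in the pockets in any order.
- cap_c (a joint): How far the cap of jar c is unscrewed, rad: 0 = fully tight (hard stop), at most 1.25; grows counter-clockwise seen from above the cap, so clockwise tightens. The thread drags with about 0.1 N m and stays as it is left.
- cups_mid (a point): Bystander: stack of two white porcelain cups, 82 mm across, 89 mm tall; point at its centre.
- dessert_mid (a point): Bystander: dessert cup, 78 mm across, 75 mm tall, on a wooden coaster 11 mm thick; point at its centre.
- sleeves_mid (a point): Bystander: stack of brown paper cups, 68 mm across, 114 mm tall; point at its centre.
There are look-alikes about, which are no part of the job. What is shaped like the part that bears cap_a_mid but orange is not meant.

How it is judged:
By the outcome, as a careful person would: the job done as asked, in the order asked, and still so for the second after the job is handed in, with the robot touching nothing.
It also fails if it takes over 64 s, if anything falls off the work surface, if the arm or the gripper's body presses on something with over 40 N, if the wrist force passes 120 N, or if a joint passes its speed limit or range.

## Working session

There is one attempt and no reset: what is moved stays moved. The work goes in short steps, Python scripts to look and compute and a tool call to move; the robot and the scene stay as the last step left them, time stands still between calls to the robot, and variables do not carry over. Pictures are saved under pics/ and viewed, and the job is handed in when it is done.

Besides the shell and the picture viewer there is one more tool, called as name([rows], argument=value, ...), one row to a line, values as JSON. arm_command: Moves the arm, as the interface text tells. Its arguments: {"type":"object","properties":{"moves":{"type":"array","items":{"type":"object","properties":{"xyz":{"type":"array","items":{"type":"number"}},"roll":{"type":"number"},"gripper":{"type":"number"}}}}},"required":["moves"]}

```bash
mkdir -p pics; ls
python3 - <<'E'
from plant import *
import cv2,numpy as np
np.set_printoptions(precision=4,suppress=True)
s=sense()
for k in s: print(k,s[k])
for n in ["scene","top","wrist"]:
    ci=camera_info(n); print(n,ci["mtx"],ci["R"],ci["t"])
    cv2.imwrite(f"pics/{n}0.png",grab_frame(n)[:,:,::-1])
E
```

```text
pics
t 0.0
qpos [ 1.1439  0.4778  0.0223  1.5565 -0.0115  1.1093 -0.0831]
dq [ 0.0018  0.0006 -0.0001 -0.0006  0.0018 -0.0009  0.0011]
effort [ -0.0002 -58.2853   1.5344 -27.2615  -0.0544   0.0168   0.0002]
eef_pos [ 211.3263 -640.3883  196.3079]
eef_rot [[ 0.9496  0.3135 -0.0007]
 [ 0.3135 -0.9496  0.0016]
 [-0.0002 -0.0018 -1.    ]]
ft_force [-0.2082 -0.5364 -0.6865]
torque [0.002  0.0463 0.0304]
gripper_width 87.72294017632643
scene [[472.5544   0.     256.991 ]
 [  0.     472.5544 188.3973]
 [  0.       0.       1.    ]] [[-0.4732 -0.8808  0.0179]
 [-0.6612  0.3416 -0.6679]
 [ 0.5822 -0.3279 -0.744 ]] [ 281.9753  475.0519 1153.6344]
top [[442.664    0.     255.1653]
 [  0.     442.664  187.3466]
 [  0.       0.       1.    ]] [[ 0.0249 -0.9996  0.0099]
 [-0.9984 -0.0254 -0.051 ]
 [ 0.0513 -0.0087 -0.9986]] [ -17.9348  577.2655 1423.5659]
wrist [[336.4641   0.     258.5637]
 [  0.     336.4641 190.5003]
 [  0.       0.       1.    ]] [[ 0.3133 -0.9496 -0.002 ]
 [-0.9061 -0.2996  0.2986]
 [-0.2842 -0.0917 -0.9544]] [-674.1128  -36.7054  392.8408]
```

View pics/scene0.png

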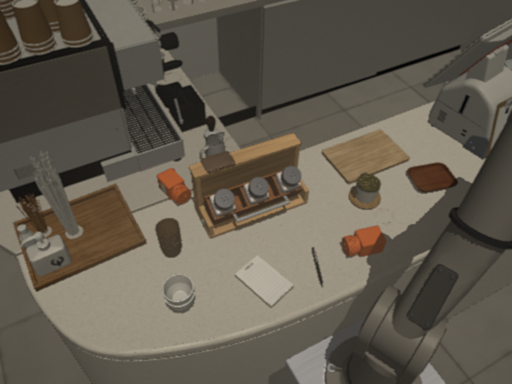

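View pics/top0.png

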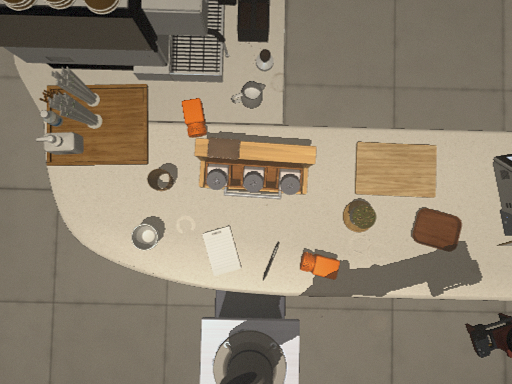

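View pics/wrist0.png

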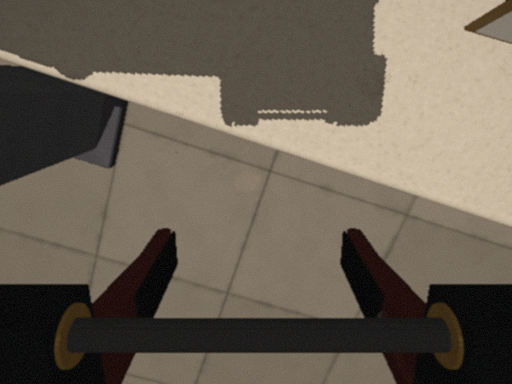

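The three pictures show the station with three grey caps in the top view at about (216,180), (253,181), (290,184), with the hood behind and the cards on its left part. The orange look-alikes lie at (194,118) and (320,265). I'll zoom in.

Run:
```python
import cv2
a=cv2.imread("pics/top0.png")[115:215,185:325]; cv2.imwrite("pics/topz.png",cv2.resize(a,None,fx=5.5,fy=5.5,interpolation=cv2.INTER_CUBIC))
a=cv2.imread("pics/scene0.png")[125:235,180:320]; cv2.imwrite("pics/scenez.png",cv2.resize(a,None,fx=5.4,fy=5.4,interpolation=cv2.INTER_CUBIC))
```

```text
(no output)
```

View pics/topz.png

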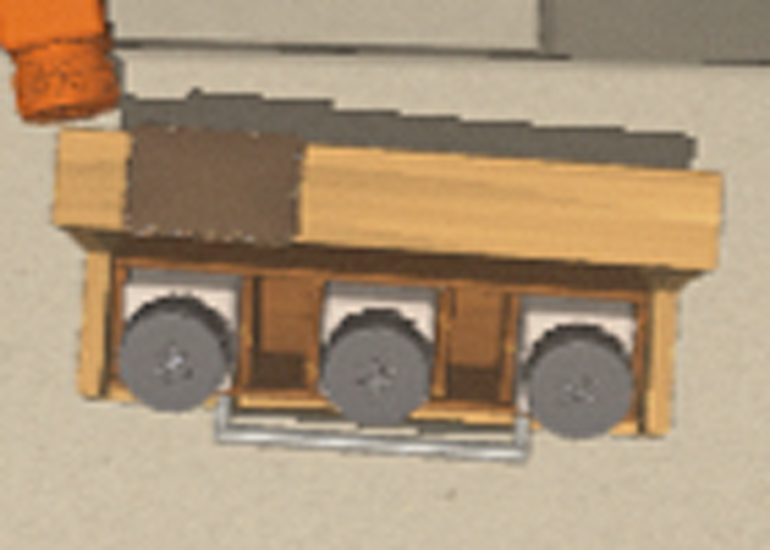

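View pics/scenez.png

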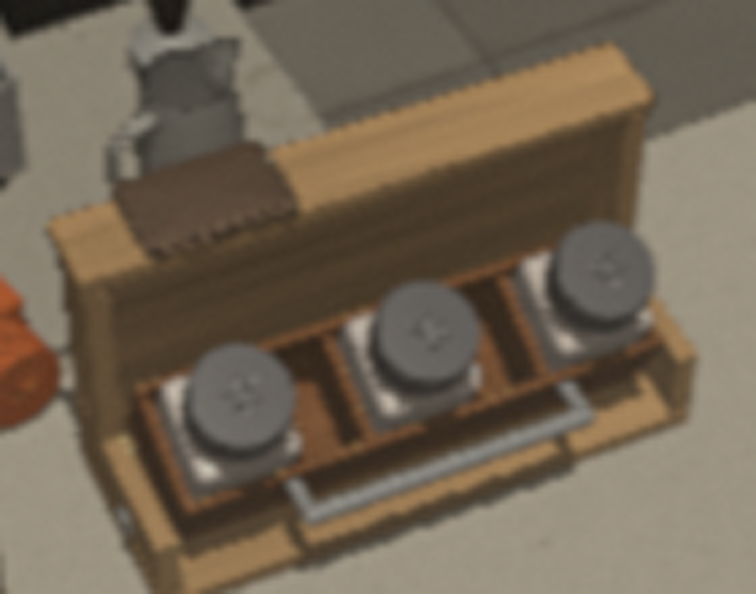

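The zooms show the cap-top centre marks at (175,362), (377,375), (578,390) in the top view and (243,398), (430,332), (607,272) in the scene view. The bar corners and hood corners are also clear, and the cards make up a low stack. I'll triangulate these points.

```bash
cat > h.py <<'E'
import numpy as np, cv2
np.set_printoptions(precision=2,suppress=True)
def P(ci): return ci["mtx"]@np.c_[ci["R"],ci["t"]]
def tri(c1,p1,c2,p2):
    X=cv2.triangulatePoints(P(c1),P(c2),np.array(p1,float).reshape(2,1),np.array(p2,float).reshape(2,1)).ravel()
    return X[:3]/X[3]
def proj(ci,X):
    x=P(ci)@np.r_[X,1]; return x[:2]/x[2]
E
python3 - <<'E'
from h import *; from plant import *
T=camera_info("top");S=camera_info("scene")
tz=lambda u,v:((u+.5)/5.5-.5+185,(v+.5)/5.5-.5+115)
sz=lambda u,v:((u+.5)/5.4-.5+180,(v+.5)/5.4-.5+125)
d={"capL":((175,362),(243,398)),"capM":((377,375),(430,332)),"capR":((578,390),(607,272)),
"barL":((218,437),(308,515)),"barR":((525,457),(590,413)),
"hoodFL":((57,224),(75,283)),"hoodFR":((718,270),(653,100)),"hoodBR":((722,173),(612,45)),"hoodBL":((62,132),(52,222)),
"cardFL":((125,232),(150,250)),"cardFR":((298,245),(296,212))}
for k,(a,b) in d.items():
    X=tri(T,tz(*a),S,sz(*b)); print(k,X,proj(T,X)-tz(*a),proj(S,X)-sz(*b))
s=sense();R=np.array(s["eef_rot"]);w=camera_info("wrist")
C=-w["R"].T@w["t"]; print("cam in tool",R.T@(C-s["eef_pos"]), R.T@w["R"].T)
E
```

```text
capL [588.38 112.53 143.97] [0.09 0.05] [-0.09 -0.01]
capM [583.67   3.16 145.36] [0.3  0.19] [-0.31 -0.02]
capR [ 578.16 -105.31  145.41] [0.38 0.26] [-0.39 -0.02]
barL [551.36  93.08  74.09] [-0.09 -0.06] [0.1  0.01]
barR [544.28 -81.22  72.95] [0. 0.] [-0. -0.]
hoodFL [655.78 173.11 198.35] [-0.57 -0.34] [0.59 0.08]
hoodFR [ 640.39 -170.65  196.1 ] [-0.15 -0.1 ] [0.15 0.01]
hoodBR [ 690.26 -172.59  197.22] [0.17 0.12] [-0.17 -0.01]
hoodBL [701.87 169.19 200.76] [0.31 0.18] [-0.31 -0.04]
cardFL [649.9  134.53 210.62] [0.17 0.1 ] [-0.17 -0.02]
cardFR [647.93  48.35 200.54] [-0.57 -0.36] [0.58 0.05]
cam in tool [  82.19    0.18 -188.14] [[-0.   -0.95 -0.3 ]
 [ 1.    0.   -0.  ]
 [ 0.   -0.3   0.95]]
```

Measured cap tops are at z≈145, against 146.4 predicted. The hood front is at pivot +30 (x≈648), and the yaw is about −2.6°. All of this agrees with the given sizes. I'll move above the left cap now.

arm_command([
  {"xyz":[0.03,-0.03,-0.03],"roll":5,"gripper":100},
  {"xyz":[0.5956,-0.5963,-0.03],"roll":20.9,"gripper":100},
  {"xyz":[0.5956,-0.5963,-0.03],"roll":20.9,"gripper":100},
  {"xyz":[0.5956,-0.5963,-0.03],"roll":20.9,"gripper":100},
  {"xyz":[0.5956,-0.5963,-0.03],"roll":20.9,"gripper":100},
  {"xyz":[0.5956,-0.5963,-0.03],"roll":20.9,"gripper":100},
  {"xyz":[0.5956,-0.5963,-0.03],"roll":20.9,"gripper":100},
  {"xyz":[0.5956,-0.5963,-0.03],"roll":20.9,"gripper":100},
  {"xyz":[0.5956,-0.5963,-0.03],"roll":20.9,"gripper":100},
  {"xyz":[0.5956,-0.5963,-0.03],"roll":20.9,"gripper":100},
])

```text
t: 1.15
eef_pos: [432.5, -200.6, 226.9]
eef_rot: [[0.999, -0.046, 0.0], [-0.046, -0.999, -0.0], [0.0, 0.0, -1.0]]
ft_force: [0.0, -0.8, -1.1]
gripper_width: 88.2
```

arm_command([
  {"xyz":[0.143,-0.32,0.0],"roll":0,"gripper":100},
  {"xyz":[0.143,-0.32,0.0],"roll":0,"gripper":100},
  {"xyz":[0.143,-0.32,0.0],"roll":0,"gripper":100},
  {"xyz":[0.143,-0.32,0.0],"roll":0,"gripper":100},
  {"xyz":[0.143,-0.32,0.0],"roll":0,"gripper":100},
  {"xyz":[0.143,-0.32,0.0],"roll":0,"gripper":100},
  {"xyz":[0.143,-0.32,0.0],"roll":0,"gripper":100},
  {"xyz":[0.143,-0.32,0.0],"roll":0,"gripper":100},
  {"xyz":[0.143,-0.32,0.0],"roll":0,"gripper":100},
  {"xyz":[0.143,-0.32,0.0],"roll":0,"gripper":100},
])

```text
t: 2.15
eef_pos: [589.3, 109.0, 226.3]
eef_rot: [[0.999, -0.047, -0.001], [-0.047, -0.999, -0.001], [-0.001, 0.001, -1.0]]
ft_force: [-0.4, -0.4, -0.1]
gripper_width: 87.4
```

Run:
```python
from plant import *; from h import *
s=sense();w=camera_info("wrist");f=grab_frame("wrist");np.savez("w1.npz",**w,pos=s["eef_pos"])
print(s["eef_pos"],s["ft_force"],s["torque"],s["qpos"])
cv2.imwrite("pics/w1.png",f[:,:,::-1])
for X in ([588.4,112.5,145],[583.7,3.2,145],[578.2,-105.3,145],[618,0,30]): print(proj(w,np.array(X)))
```

```text
[589.3  108.99 226.35] [-0.39 -0.38 -0.12] [ 0.01  0.   -0.04] [ 0.01  0.36 -0.38  1.69  0.15  1.13 -2.03]
[254.16 189.31]
[384.72 188.72]
[514.27 189.09]
[353.2  129.83]
```

View pics/w1.png

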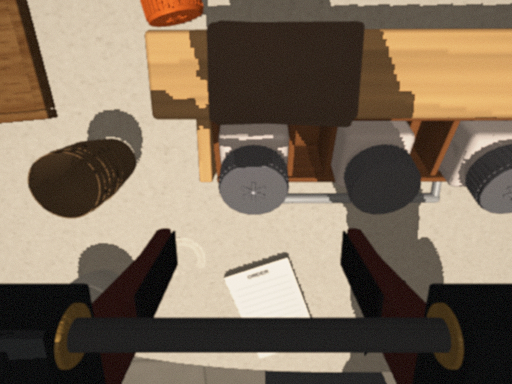

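The left cap's mark shows at (253,189), and the prediction was (254,189). I'll descend in two stages.

arm_command([
  {"xyz":[0.001,-0.0035,0.03],"roll":0,"gripper":100},
  {"xyz":[0.001,-0.0035,0.05],"roll":0,"gripper":100},
  {"xyz":[0.001,-0.0035,0.05],"roll":0,"gripper":100},
])

```text
t: 2.5
eef_pos: [588.7, 111.4, 174.2]
eef_rot: [[0.999, -0.048, -0.005], [-0.048, -0.999, -0.002], [-0.005, 0.002, -1.0]]
ft_force: [-0.0, -0.8, 0.2]
gripper_width: 87.7
```

arm_command([
  {"xyz":[0.001,-0.001,0.03],"roll":0,"gripper":100},
  {"xyz":[0.001,-0.001,0.05],"roll":0,"gripper":100},
  {"xyz":[0.001,-0.001,0.05],"roll":0,"gripper":100},
  {"xyz":[0.001,-0.001,0.05],"roll":0,"gripper":100},
])

```text
t: 2.9
eef_pos: [592.5, 114.3, 128.1]
eef_rot: [[0.999, -0.047, 0.001], [-0.047, -0.999, -0.0], [0.001, 0.0, -1.0]]
ft_force: [1.4, 0.7, 0.7]
gripper_width: 87.5
```

```bash
cat > look.py <<'E'
from plant import *; from h import *; import sys
n=sys.argv[1]; cam=sys.argv[2]
s=sense();print(s["t"],s["eef_pos"],s["ft_force"],s["torque"],s["gripper_width"])
f=grab_frame(cam)[:,:,::-1]
if cam=="scene": f=cv2.resize(f[125:235,180:320],None,fx=5,fy=5,interpolation=cv2.INTER_CUBIC)
if cam=="top": f=cv2.resize(f[115:215,185:325],None,fx=5,fy=5,interpolation=cv2.INTER_CUBIC)
cv2.imwrite(f"pics/{n}.png",f)
E
python3 look.py s2 scene
```

```text
2.9 [592.48 114.31 128.07] [1.45 0.68 0.73] [ 0.02 -0.02 -0.05] 87.47471252158272
```

View pics/s2.png

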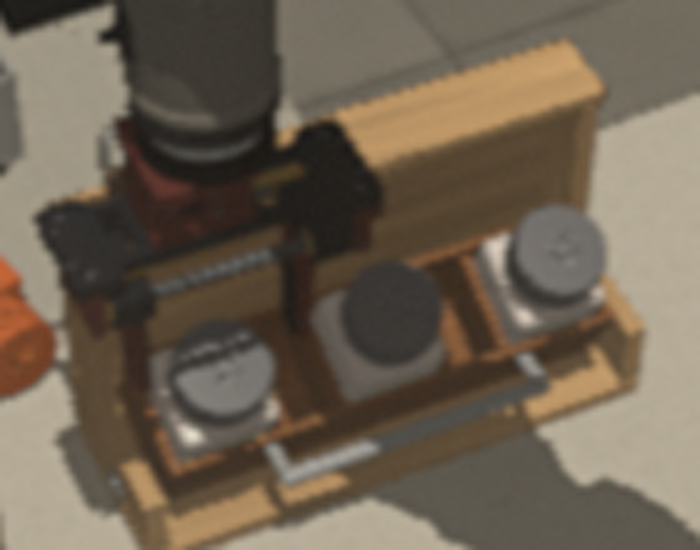

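The scene view shows the fingers straddling the left cap, which is at about (225,375). I'll close now.

arm_command([
  {"xyz":[-0.001,0.001,0.002],"roll":0,"gripper":100},
  {"xyz":[-0.001,0.001,0.002],"roll":0,"gripper":0},
  {"xyz":[-0.001,0.001,0.002],"roll":0,"gripper":0},
  {"xyz":[-0.001,0.001,0.002],"roll":0,"gripper":0},
  {"xyz":[-0.001,0.001,0.002],"roll":0,"gripper":0},
  {"xyz":[-0.001,0.001,0.002],"roll":0,"gripper":0},
])

```text
t: 3.55
eef_pos: [590.8, 113.8, 124.8]
eef_rot: [[0.999, -0.046, -0.0], [-0.046, -0.999, -0.0], [-0.0, 0.0, -1.0]]
ft_force: [-0.5, -2.4, 1.8]
gripper_width: 51.4
```

```bash
python3 look.py s3 scene
```

```text
3.55 [590.82 113.8  124.79] [-0.53 -2.35  1.84] [-0.33  0.11  0.01] 51.37001056032761
```

View pics/s3.png

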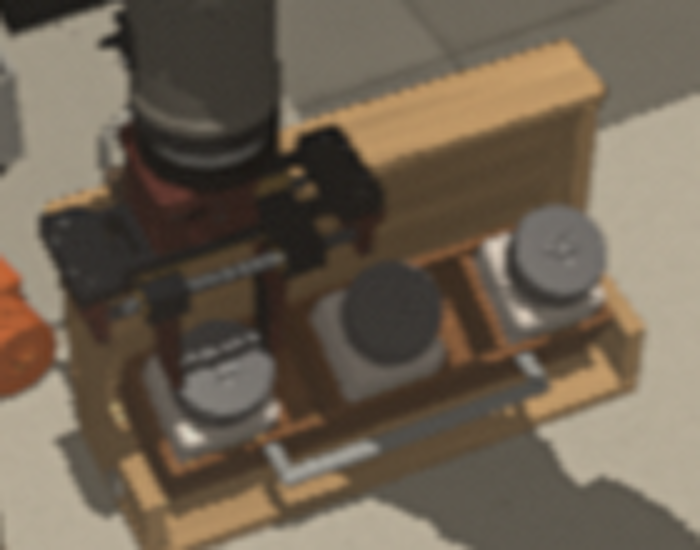

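```bash
python3 look.py w3 wrist
```

```text
3.6 [590.89 113.62 124.93] [-2.76 -1.08  7.03] [-0.06  0.64 -0.02] 47.58859814020326
```

View pics/w3.png

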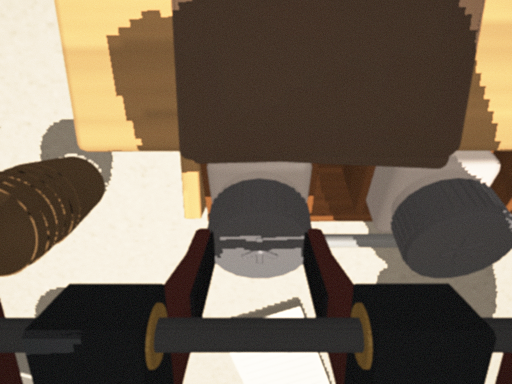

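Run:
```python
from plant import *; from h import *
w=camera_info("wrist");S=camera_info("scene")
for X in ([588.4,112.5,145],[590.8,113.7,125],[590.8,113.7+24,125],[590.8,113.7-24,125],[590.8,113.7-24,144]): print(proj(w,np.array(X)),(proj(S,np.array(X))-[180,125])*5)
m=np.array([(230.5/5-.5+180),(378.5/5-.5+125)])
print(tri(w,(260,257),S,m))
print(sense()["gripper_width"],sense()["ft_force"])
```

```text
[260.6 245.2] [222.48 365.22]
[258.27 226.74] [219.96 385.71]
[218.86 228.43] [182.26 400.35]
[297.81 225.05] [257.22 371.23]
[301.63 238.72] [256.49 349.76]
[580.49 112.97 143.94]
43.28871714842326 [-6.75 -2.25 11.88]
```

The cap has been squeezed forward, with its mark now near x≈580, and the width is still falling. I'll open the gripper and look again.

arm_command([
  {"xyz":[0,0,0],"roll":0,"gripper":100},
  {"xyz":[0,0,0],"roll":0,"gripper":100},
  {"xyz":[0,0,0],"roll":0,"gripper":100},
])

```text
t: 3.95
eef_pos: [590.7, 115.6, 125.6]
eef_rot: [[0.999, -0.045, 0.0], [-0.045, -0.999, 0.002], [0.0, -0.002, -1.0]]
ft_force: [-3.8, 4.7, 5.3]
gripper_width: 63.9
```

```bash
python3 look.py w4 wrist;python3 look.py s4 scene;python3 look.py t4 top
```

```text
3.95 [590.69 115.59 125.64] [-3.8   4.73  5.26] [ 0.79  0.61 -0.08] 63.907125367335034
4.0 [590.85 115.59 125.52] [-0.86  0.21  0.09] [ 0.06  0.01 -0.01] 68.23211362079597
4.05 [590.93 114.88 125.14] [ 0.24 -0.6   0.11] [0.02 0.06 0.02] 71.57308179109387
```

View pics/w4.png

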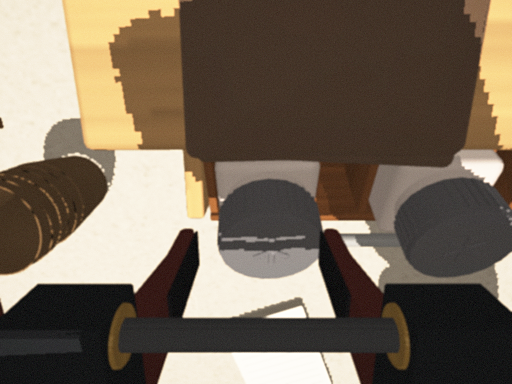

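View pics/s4.png

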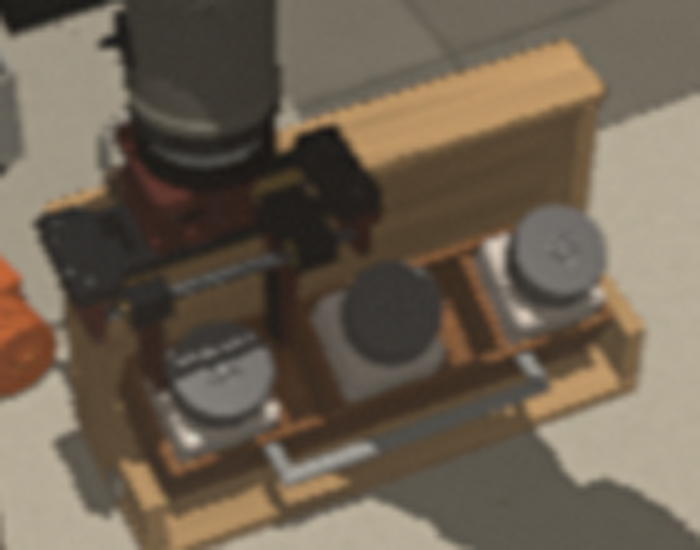

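View pics/t4.png

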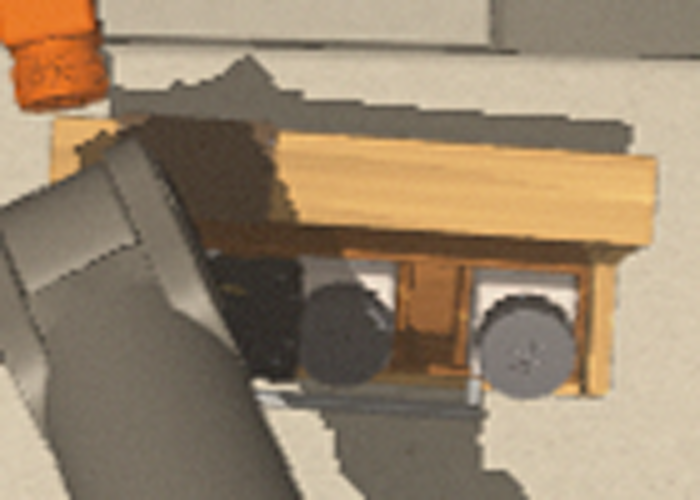

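```bash
python3 - <<'E'
from plant import *; from h import *
w=camera_info("wrist");S=camera_info("scene");s=sense()
m=lambda u,v:np.array([(u+.5)/5-.5+180,(v+.5)/5-.5+125])
print("now mark",tri(w,(270,257),S,m(228,372)))
for X in ([588.4,112.5,145],[580.5,113,144]): print(proj(w,np.array(X)),(proj(S,np.array(X))-[180,125])*5)
R=s["eef_rot"]
for dy in (44,-44):
  for dz in (0,-19): print("tip",proj(w,s["eef_pos"]+R@np.array([0,dy*.82,dz])))
E
python3 - <<'E'
import cv2
a=cv2.imread("pics/w3.png")[140:300,150:370]; b=cv2.imread("pics/w4.png")[140:300,150:370]
cv2.imwrite("pics/w34.png",cv2.resize(cv2.vconcat([a,b]),None,fx=1.8,fy=1.8,interpolation=2))
E
```

```text
now mark [583.1  111.09 146.19]
[261.5  246.13] [222.48 365.22]
[261.21 258.08] [227.75 375.99]
tip [317.72 227.31]
tip [323.45 241.17]
tip [198.76 227.27]
tip [192.9  241.12]
```

View pics/w34.png

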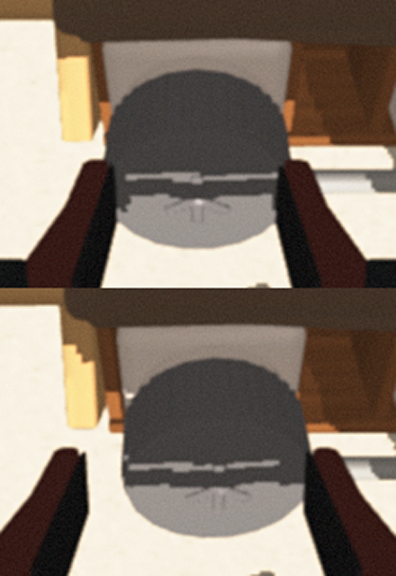

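At the full closing speed the width never stopped, and the reaction force lay along the jar axis, about (-7, -2, 12). So only the tapered finger ends touched the top rim of the cap. I'll go 10 mm deeper, so that the grasp point sits at cap centre, and close again.

arm_command([
  {"xyz":[0.001,0.002,0.005],"roll":0,"gripper":100},
  {"xyz":[0.001,0.002,0.01],"roll":0,"gripper":100},
  {"xyz":[0.001,0.002,0.01],"roll":0,"gripper":70},
  {"xyz":[0.001,0.002,0.01],"roll":0,"gripper":70},
])

```text
t: 4.5
eef_pos: [591.5, 111.8, 114.3]
eef_rot: [[0.999, -0.046, -0.001], [-0.046, -0.999, -0.0], [-0.001, 0.0, -1.0]]
ft_force: [0.5, -0.2, -0.3]
gripper_width: 75.2
```

arm_command([
  {"xyz":[0,0,0],"roll":0,"gripper":50},
  {"xyz":[0,0,0],"roll":0,"gripper":50},
  {"xyz":[0,0,0],"roll":0,"gripper":50},
])

```text
t: 4.8
eef_pos: [591.9, 112.4, 115.0]
eef_rot: [[0.999, -0.046, 0.0], [-0.046, -0.999, 0.0], [0.0, -0.0, -1.0]]
ft_force: [-0.3, 1.1, 0.4]
gripper_width: 57.0
```

```bash
python3 look.py w5 wrist
```

```text
4.8 [591.85 112.41 114.99] [-0.3   1.12  0.38] [ 0.26 -0.01 -0.02] 57.03902787161514
```

View pics/w5.png

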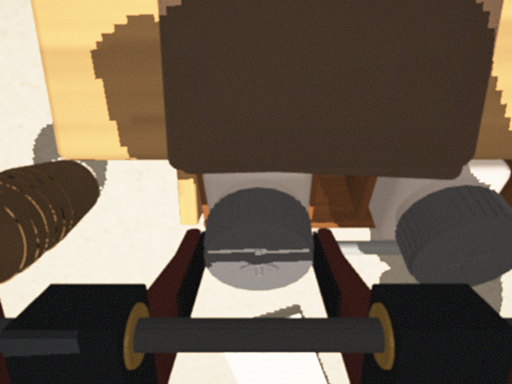

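The cap is centred between the fingers, with its mark at (260,265), and the width is about 57. I'll close fully.

arm_command([
  {"xyz":[0,0,0],"roll":0,"gripper":0},
  {"xyz":[0,0,0],"roll":0,"gripper":0},
])

```text
t: 5.05
eef_pos: [591.8, 112.3, 114.9]
eef_rot: [[0.999, -0.046, 0.0], [-0.046, -0.999, 0.0], [0.0, -0.0, -1.0]]
ft_force: [-0.1, 1.8, 1.1]
gripper_width: 56.8
```

```bash
python3 look.py s5 scene
```

```text
5.05 [591.81 112.34 114.94] [-0.07  1.85  1.14] [ 0.34  0.17 -0.03] 56.819440617532074
```

That is a solid grip at 56.8 mm. Now the tug along the jar.

arm_command([
  {"xyz":[-0.0005,0,-0.001],"roll":0,"gripper":0},
  {"xyz":[-0.001,0,-0.002],"roll":0,"gripper":0},
  {"xyz":[-0.001,0,-0.0022],"roll":0,"gripper":0},
])

```text
t: 5.4
eef_pos: [590.7, 111.5, 116.6]
eef_rot: [[0.999, -0.046, -0.0], [-0.046, -0.999, -0.001], [-0.0, 0.001, -1.0]]
ft_force: [1.7, 0.8, -5.3]
gripper_width: 56.8
```

arm_command([
  {"xyz":[-0.001,0,-0.0022],"roll":0,"gripper":0},
  {"xyz":[-0.0012,0,-0.0026],"roll":0,"gripper":0},
  {"xyz":[-0.0012,0,-0.0026],"roll":0,"gripper":0},
])

```text
t: 5.7
eef_pos: [589.5, 111.6, 119.5]
eef_rot: [[0.999, -0.046, -0.0], [-0.046, -0.999, -0.001], [-0.0, 0.001, -1.0]]
ft_force: [1.4, -0.7, -5.0]
gripper_width: 57.0
```

```bash
python3 look.py s6 scene;python3 look.py w6 wrist
python3 - <<'E'
import cv2
a=cv2.imread("pics/s5.png")[250:470,80:330]; b=cv2.imread("pics/s6.png")[250:470,80:330]
cv2.imwrite("pics/s56.png",cv2.resize(cv2.hconcat([a,b]),None,fx=1.6,fy=1.6,interpolation=2))
E
```

```text
5.7 [589.46 111.57 119.51] [ 1.38 -0.73 -5.  ] [-0.05 -0.39  0.02] 57.046991468369846
5.75 [589.49 111.62 119.5 ] [ 1.97 -0.82 -4.7 ] [-0.14 -0.39  0.02] 57.53821527996323
```

View pics/s56.png

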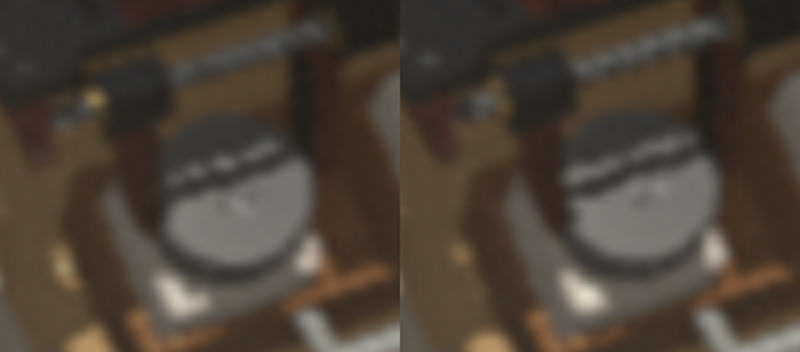

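View pics/w6.png

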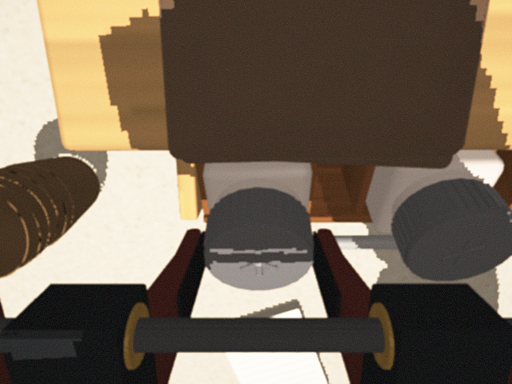

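The pull reached −5 to −6 N by 1.7 mm and stayed there, and cap and jar moved together. So the left cap is tight and its jar lifts. I'll set it back down and release.

arm_command([
  {"xyz":[0.001,0,0.0024],"roll":0,"gripper":0},
  {"xyz":[0.0022,0,0.0046],"roll":0,"gripper":0},
  {"xyz":[0.0022,0,0.0048],"roll":0,"gripper":0},
  {"xyz":[0.0022,0,0.0048],"roll":0,"gripper":0},
])

```text
t: 6.2
eef_pos: [591.7, 112.1, 114.9]
eef_rot: [[0.999, -0.046, -0.0], [-0.046, -0.999, 0.0], [-0.0, -0.0, -1.0]]
ft_force: [0.1, -0.1, -0.6]
gripper_width: 56.5
```

arm_command([
  {"xyz":[0,0,0],"roll":0,"gripper":100},
  {"xyz":[0,0,0],"roll":0,"gripper":100},
  {"xyz":[0,0,-0.03],"roll":0,"gripper":100},
  {"xyz":[0,0,-0.06],"roll":0,"gripper":100},
  {"xyz":[-0.0015,0.055,-0.075],"roll":0,"gripper":100},
  {"xyz":[-0.0015,0.1095,-0.075],"roll":0,"gripper":100},
  {"xyz":[-0.0015,0.1095,-0.075],"roll":0,"gripper":100},
])

```text
t: 6.9
eef_pos: [585.3, -4.7, 190.4]
eef_rot: [[0.999, -0.054, 0.001], [-0.054, -0.999, -0.004], [0.001, 0.004, -1.0]]
ft_force: [0.1, -0.6, 0.3]
gripper_width: 87.3
```

```bash
python3 look.py s7 scene;python3 look.py w7 wrist
```

```text
6.9 [585.27  -4.69 190.43] [ 0.09 -0.56  0.28] [ 0.01  0.02 -0.03] 87.30556867678483
6.95 [585.14  -3.92 190.06] [-0.33 -0.42 -0.36] [-0.    0.04 -0.  ] 87.7874314175596
```

View pics/s7.png

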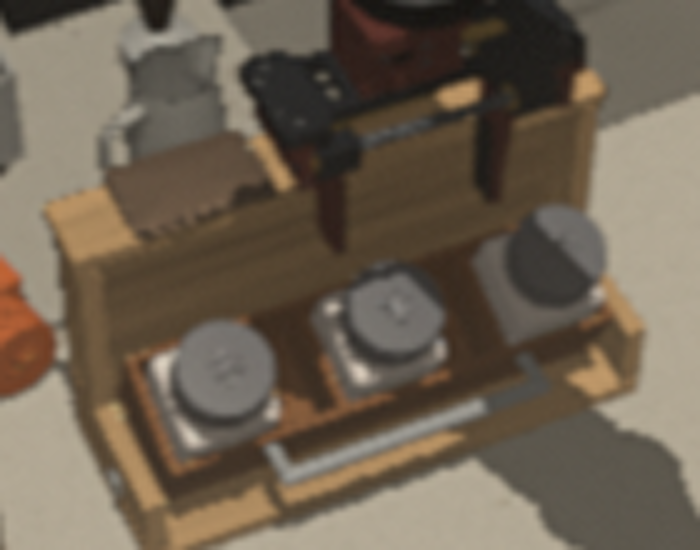

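View pics/w7.png

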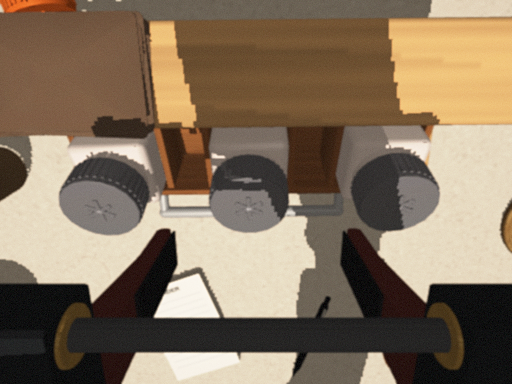

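The wrist view shows the middle mark at (249,208) and the left at (102,212). In the scene view they are at (397,308) and (229,369). I'll locate them again.

Run:
```python
from plant import *; from h import *
w=camera_info("wrist");S=camera_info("scene");s=sense()
m=lambda u,v:np.array([(u+.5)/5-.5+180,(v+.5)/5-.5+125])
for a,b in (((102,212),(229,369)),((249,208),(397,308))):
    print("mark",tri(w,a,S,m(*b)))
print(s["eef_pos"])
for X in ([588.4,112.5,145],[583.7,3.2,145],[578.2,-105.3,145]): print(proj(w,np.array(X)),(proj(S,np.array(X))-[180,125])*5)
```

```text
mark [584.04 112.57 148.32]
mark [581.58   5.01 147.54]
[585.15  -0.39 189.87]
[104.91 205.95] [222.48 365.22]
[253.52 204.8 ] [394.45 305.65]
[401.26 204.72] [557.94 250.16]
```

arm_command([
  {"xyz":[0.003,-0.001,0.03],"roll":0,"gripper":100},
  {"xyz":[0.003,-0.001,0.06],"roll":0,"gripper":100},
  {"xyz":[0.003,-0.001,0.075],"roll":0,"gripper":100},
  {"xyz":[0.003,-0.001,0.075],"roll":0,"gripper":80},
  {"xyz":[0.003,-0.001,0.075],"roll":0,"gripper":72},
])

```text
t: 7.5
eef_pos: [588.7, 4.8, 115.3]
eef_rot: [[0.999, -0.045, 0.0], [-0.045, -0.999, 0.001], [0.0, -0.001, -1.0]]
ft_force: [-0.5, 0.5, -0.6]
gripper_width: 75.4
```

```bash
python3 look.py w8 wrist
```

```text
7.5 [588.74   4.78 115.33] [-0.55  0.53 -0.61] [ 0.01 -0.03 -0.03] 75.42451462549434
```

View pics/w8.png

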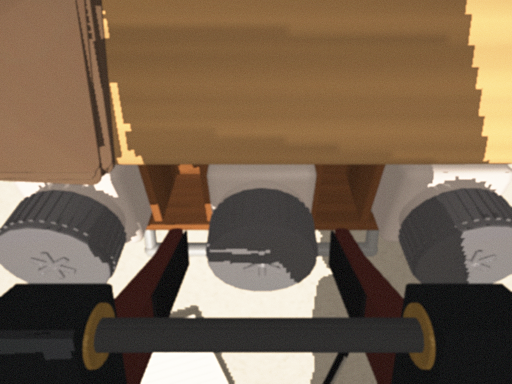

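The cap is centred, with its mark at (262,268). I'll close and tug.

arm_command([
  {"xyz":[0,0,0],"roll":0,"gripper":50},
  {"xyz":[0,0,0],"roll":0,"gripper":50},
  {"xyz":[0,0,0],"roll":0,"gripper":50},
  {"xyz":[0,0,0],"roll":0,"gripper":0},
  {"xyz":[0,0,0],"roll":0,"gripper":0},
])

```text
t: 8.05
eef_pos: [588.9, 3.5, 115.8]
eef_rot: [[0.999, -0.046, 0.002], [-0.046, -0.999, -0.0], [0.002, 0.0, -1.0]]
ft_force: [-1.8, -0.6, 5.9]
gripper_width: 57.2
```

arm_command([
  {"xyz":[-0.0005,0,-0.001],"roll":0,"gripper":0},
  {"xyz":[-0.001,0,-0.002],"roll":0,"gripper":0},
  {"xyz":[-0.001,0,-0.0022],"roll":0,"gripper":0},
])

```text
t: 8.35
eef_pos: [587.1, 3.6, 116.5]
eef_rot: [[0.999, -0.046, -0.0], [-0.046, -0.999, 0.0], [-0.0, -0.0, -1.0]]
ft_force: [0.9, 0.7, -4.0]
gripper_width: 56.9
```

arm_command([
  {"xyz":[-0.001,0,-0.0022],"roll":0,"gripper":0},
  {"xyz":[-0.0012,0,-0.0026],"roll":0,"gripper":0},
  {"xyz":[-0.0012,0,-0.0026],"roll":0,"gripper":0},
])

```text
t: 8.65
eef_pos: [585.8, 3.5, 119.4]
eef_rot: [[0.999, -0.046, -0.001], [-0.046, -0.999, -0.0], [-0.001, 0.0, -1.0]]
ft_force: [1.3, 0.1, -5.1]
gripper_width: 57.1
```

```bash
python3 look.py w9 wrist
```

```text
8.65 [585.8    3.53 119.36] [ 1.31  0.11 -5.07] [-0.02 -0.32  0.03] 57.05205237543035
```

View pics/w9.png

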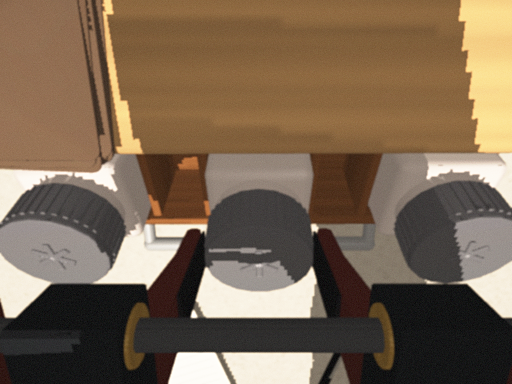

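The middle cap also reached −4 N by 1.5 mm and then −5 N, so the jar lifts and the cap is tight. I'll set it down and move to the right cap.

arm_command([
  {"xyz":[0.001,0,0.0024],"roll":0,"gripper":0},
  {"xyz":[0.0022,0,0.0046],"roll":0,"gripper":0},
  {"xyz":[0.0022,0,0.0046],"roll":0,"gripper":0},
  {"xyz":[0.0022,0,0.0046],"roll":0,"gripper":0},
])

```text
t: 9.1
eef_pos: [587.7, 3.4, 115.3]
eef_rot: [[0.999, -0.046, -0.001], [-0.046, -0.999, -0.0], [-0.001, 0.0, -1.0]]
ft_force: [-4.2, -1.4, 4.4]
gripper_width: 56.8
```

arm_command([
  {"xyz":[0,0,0],"roll":0,"gripper":100},
  {"xyz":[0,0,0],"roll":0,"gripper":100},
  {"xyz":[0,0,-0.03],"roll":0,"gripper":100},
  {"xyz":[0,0,-0.06],"roll":0,"gripper":100},
  {"xyz":[-0.001,0.055,-0.075],"roll":0,"gripper":100},
  {"xyz":[-0.001,0.1095,-0.075],"roll":0,"gripper":100},
  {"xyz":[-0.001,0.1095,-0.075],"roll":0,"gripper":100},
  {"xyz":[-0.001,0.1095,-0.075],"roll":0,"gripper":100},
])

```text
t: 9.9
eef_pos: [582.2, -108.9, 189.9]
eef_rot: [[0.999, -0.051, 0.001], [-0.051, -0.999, -0.001], [0.001, 0.001, -1.0]]
ft_force: [-0.9, -0.2, 0.3]
gripper_width: 87.8
```

```bash
python3 look.py s10 scene;python3 look.py w10 wrist
```

```text
9.9 [ 582.2  -108.88  189.92] [-0.92 -0.17  0.34] [ 0.01  0.01 -0.03] 87.84671568782915
9.95 [ 582.36 -105.92  189.79] [-0.22  0.13 -0.12] [ 0.08 -0.06  0.03] 87.47836081857918
```

View pics/s10.png

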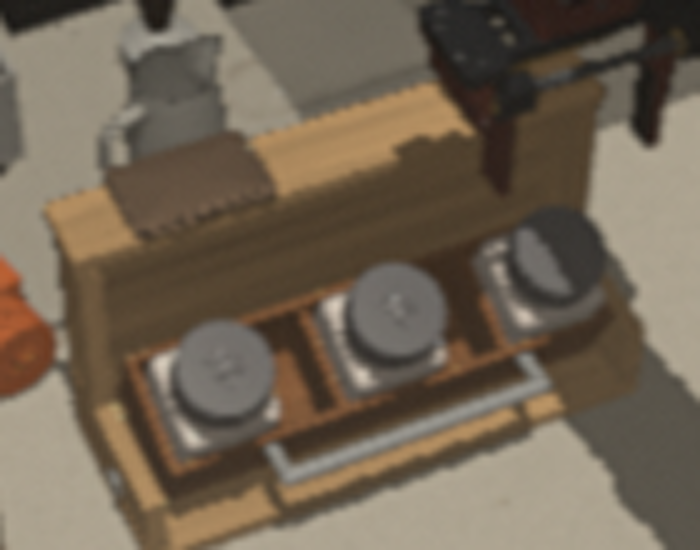

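View pics/w10.png

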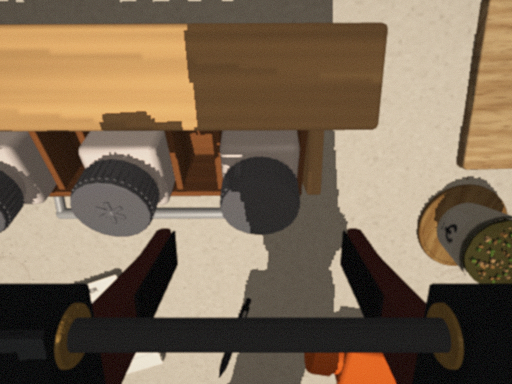

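Run:
```python
from plant import *; from h import *
w=camera_info("wrist");s=sense()
m=np.array([262,207.]);C=-w["R"].T@w["t"]
for m in ([262,207.],[112,209]):
  d=w["R"].T@np.linalg.inv(w["mtx"])@np.r_[m,1]; print(C+d*(146-C[2])/d[2])
print(s["eef_pos"])
f=grab_frame("wrist"); g=cv2.cvtColor(f,cv2.COLOR_RGB2GRAY); c=cv2.convertScaleAbs(g[120:250,200:320],alpha=3)
cv2.imwrite("pics/w10z.png",cv2.resize(c,None,fx=5,fy=5,interpolation=2))
```

```text
[ 579.39 -106.66  146.  ]
[582.69   3.62 146.  ]
[ 582.43 -104.15  189.73]
```

View pics/w10z.png

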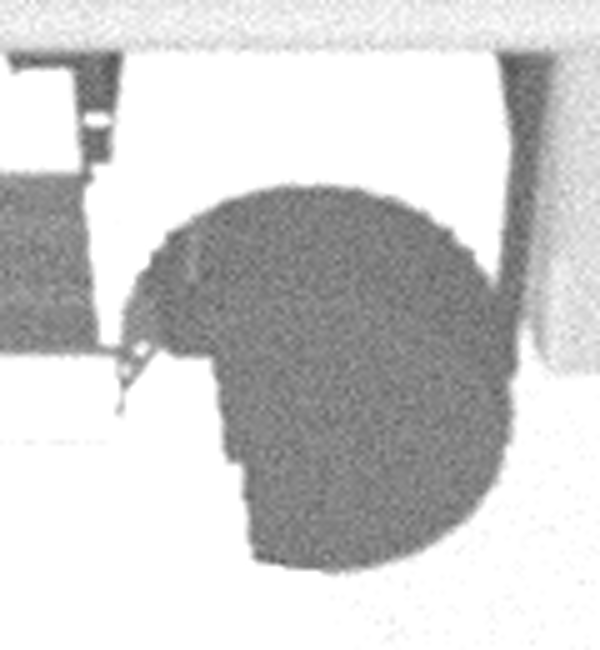

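The right cap top is at about (579,-106,146). I'll descend, close and tug.

arm_command([
  {"xyz":[0.003,0.0015,0.03],"roll":0,"gripper":100},
  {"xyz":[0.003,0.0015,0.06],"roll":0,"gripper":100},
  {"xyz":[0.003,0.0015,0.075],"roll":0,"gripper":100},
  {"xyz":[0.003,0.0015,0.075],"roll":0,"gripper":80},
  {"xyz":[0.003,0.0015,0.075],"roll":0,"gripper":72},
])

```text
t: 10.55
eef_pos: [585.8, -106.4, 115.6]
eef_rot: [[0.999, -0.045, 0.001], [-0.045, -0.999, 0.0], [0.001, -0.0, -1.0]]
ft_force: [-0.7, -0.2, 0.0]
gripper_width: 75.3
```

arm_command([
  {"xyz":[0,0,0],"roll":0,"gripper":50},
  {"xyz":[0,0,0],"roll":0,"gripper":50},
  {"xyz":[0,0,0],"roll":0,"gripper":50},
  {"xyz":[0,0,0],"roll":0,"gripper":0},
  {"xyz":[0,0,0],"roll":0,"gripper":0},
])

```text
t: 11.05
eef_pos: [585.9, -107.2, 116.1]
eef_rot: [[0.999, -0.046, 0.002], [-0.046, -0.999, 0.0], [0.002, -0.0, -1.0]]
ft_force: [-0.5, 0.4, 6.9]
gripper_width: 56.7
```

```bash
python3 look.py w11 wrist
```

```text
11.05 [ 585.88 -107.25  116.09] [-0.46  0.36  6.89] [ 0.26  0.26 -0.04] 56.71200252162225
```

View pics/w11.png

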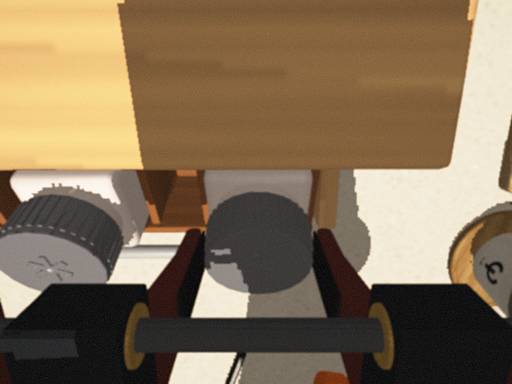

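The cap is gripped centrally. Now the tug.

arm_command([
  {"xyz":[-0.0005,0,-0.001],"roll":0,"gripper":0},
  {"xyz":[-0.001,0,-0.002],"roll":0,"gripper":0},
  {"xyz":[-0.001,0,-0.0022],"roll":0,"gripper":0},
])

```text
t: 11.4
eef_pos: [584.2, -107.3, 117.2]
eef_rot: [[0.999, -0.046, 0.0], [-0.046, -0.999, 0.0], [0.0, -0.0, -1.0]]
ft_force: [0.4, 1.0, -0.8]
gripper_width: 56.8
```

arm_command([
  {"xyz":[-0.001,0,-0.0022],"roll":0,"gripper":0},
  {"xyz":[-0.0012,0,-0.0026],"roll":0,"gripper":0},
  {"xyz":[-0.0012,0,-0.0026],"roll":0,"gripper":0},
])

```text
t: 11.7
eef_pos: [583.0, -107.2, 119.8]
eef_rot: [[0.999, -0.046, 0.0], [-0.046, -0.999, 0.0], [0.0, -0.0, -1.0]]
ft_force: [0.2, 0.5, -0.1]
gripper_width: 56.8
```

```bash
python3 look.py w12 wrist;python3 look.py s12 scene
```

```text
11.7 [ 582.96 -107.24  119.83] [ 0.23  0.53 -0.1 ] [ 0.36 -0.14  0.  ] 56.78445332317273
11.75 [ 582.96 -107.28  119.78] [ 0.22  1.69 -0.25] [ 0.36 -0.21 -0.01] 56.855173353575594
```

View pics/w12.png

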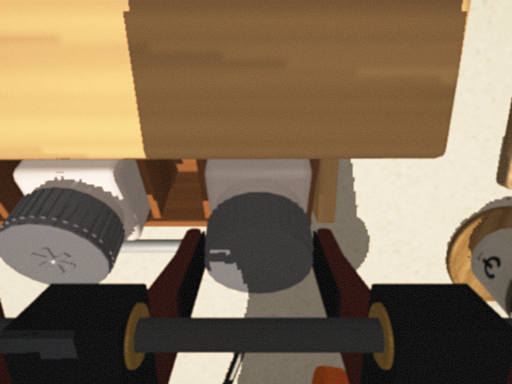

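The right cap gave with no load over the full 4 mm, so it is loose by at least 0.6 rad. I'll set it back and turn it clockwise (positive roll) in short strokes. Each stays within about ±12°, so the gripper body stays off the hood.

arm_command([
  {"xyz":[0.001,0,0.002],"roll":0,"gripper":0},
  {"xyz":[0.0018,0,0.0038],"roll":0,"gripper":0},
  {"xyz":[0.0018,0,0.0038],"roll":4,"gripper":0},
  {"xyz":[0.0018,0,0.0038],"roll":8,"gripper":0},
  {"xyz":[0.0018,0,0.0038],"roll":11,"gripper":0},
  {"xyz":[0.0018,0,0.0038],"roll":11,"gripper":0},
])

```text
t: 12.4
eef_pos: [585.3, -105.4, 116.1]
eef_rot: [[0.972, -0.234, 0.001], [-0.234, -0.972, 0.002], [0.0, -0.002, -1.0]]
ft_force: [0.6, 5.9, 0.5]
gripper_width: 57.1
```

```bash
python3 look.py s13 scene; python3 -c "
from plant import *;print(sense()['qpos'])"
```

```text
12.4 [ 585.26 -105.42  116.08] [0.57 5.85 0.54] [ 1.8  -0.24  0.17] 57.1332620432334
[ 0.27438064  0.44763829 -0.25900924  1.81523681  0.14017391  0.89614422
 -1.85409645]
```

View pics/s13.png

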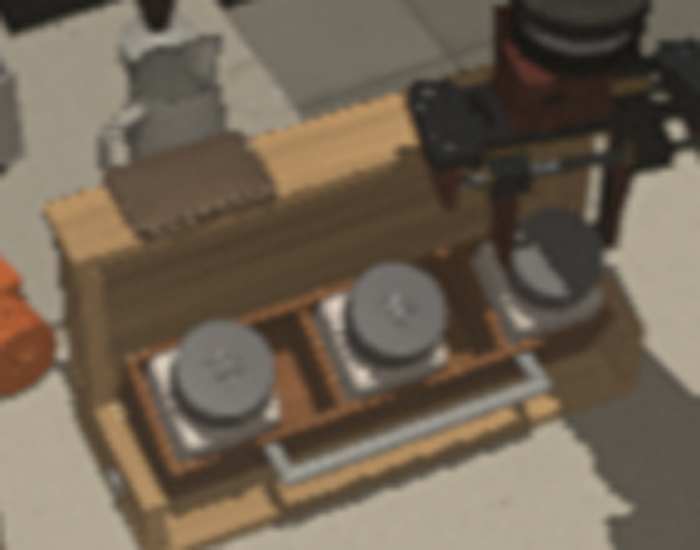

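The cap is turning, with a moment of 0.17 N m about z. I'll open, wind back and take the next stroke.

arm_command([
  {"xyz":[0,0,0],"roll":0,"gripper":80},
  {"xyz":[0,0,0],"roll":0,"gripper":80},
  {"xyz":[-0.002,0.0005,0],"roll":-8,"gripper":80},
  {"xyz":[-0.002,0.0005,0],"roll":-16,"gripper":80},
  {"xyz":[-0.002,0.0005,0],"roll":-22,"gripper":70},
  {"xyz":[-0.002,0.0005,0],"roll":-22,"gripper":60},
  {"xyz":[-0.002,0.0005,0],"roll":-22,"gripper":50},
  {"xyz":[-0.002,0.0005,0],"roll":-22,"gripper":0},
  {"xyz":[-0.002,0.0005,0],"roll":-22,"gripper":0},
])

```text
t: 13.35
eef_pos: [582.0, -107.6, 115.7]
eef_rot: [[0.99, 0.144, -0.001], [0.144, -0.99, -0.0], [-0.001, 0.0, -1.0]]
ft_force: [-2.3, 0.8, 1.3]
gripper_width: 56.8
```

arm_command([
  {"xyz":[0,0,0],"roll":4,"gripper":0},
  {"xyz":[0,0,0],"roll":9,"gripper":0},
  {"xyz":[0,0,0],"roll":14,"gripper":0},
  {"xyz":[0,0,0],"roll":19,"gripper":0},
  {"xyz":[0,0,0],"roll":23,"gripper":0},
  {"xyz":[0,0,0],"roll":23,"gripper":0},
])

```text
t: 13.95
eef_pos: [583.4, -103.8, 116.6]
eef_rot: [[0.968, -0.252, 0.001], [-0.252, -0.968, 0.003], [0.0, -0.004, -1.0]]
ft_force: [-3.8, 7.5, 3.4]
gripper_width: 56.8
```

```bash
python3 look.py w14 wrist; python3 -c "
from plant import *;print(sense()['qpos'])"
```

```text
13.95 [ 583.41 -103.76  116.56] [-3.79  7.45  3.45] [2.57 0.45 0.44] 56.789819692480364
[ 0.27113749  0.44358788 -0.25642617  1.82020192  0.13562218  0.89418757
 -1.8711299 ]
```

View pics/w14.png

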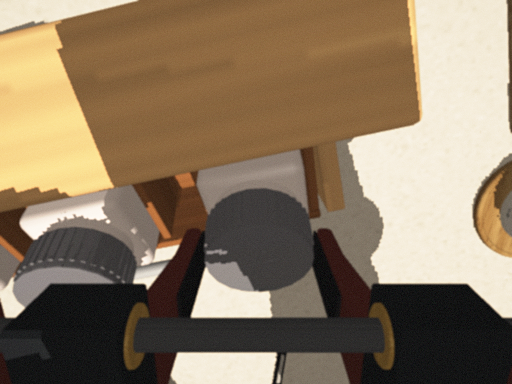

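arm_command([
  {"xyz":[0,0,0],"roll":0,"gripper":80},
  {"xyz":[0,0,0],"roll":0,"gripper":80},
  {"xyz":[0,0,0],"roll":-8,"gripper":80},
  {"xyz":[0,0,0],"roll":-16,"gripper":80},
  {"xyz":[0,0,0],"roll":-23,"gripper":80},
  {"xyz":[0,0,0],"roll":-23,"gripper":80},
])

```text
t: 14.6
eef_pos: [582.9, -108.5, 115.9]
eef_rot: [[0.989, 0.145, 0.001], [0.145, -0.989, -0.0], [0.0, 0.001, -1.0]]
ft_force: [0.7, 0.3, 0.4]
gripper_width: 70.5
```

```bash
python3 look.py w15 wrist; python3 look.py s15 scene
```

```text
14.6 [ 582.91 -108.53  115.87] [0.73 0.32 0.43] [-0.02  0.   -0.03] 70.4929593379848
14.65 [ 582.88 -108.41  115.89] [ 0.04 -0.2  -0.78] [ 0.08 -0.03  0.05] 70.19011816366093
```

View pics/w15.png

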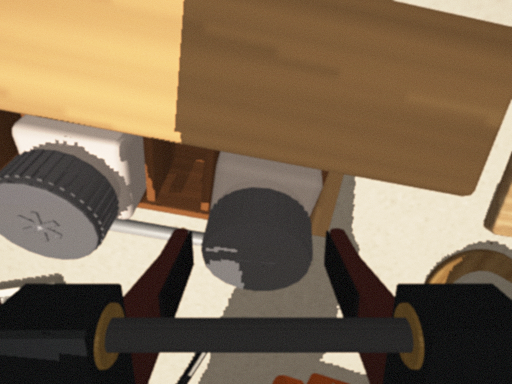

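View pics/s15.png

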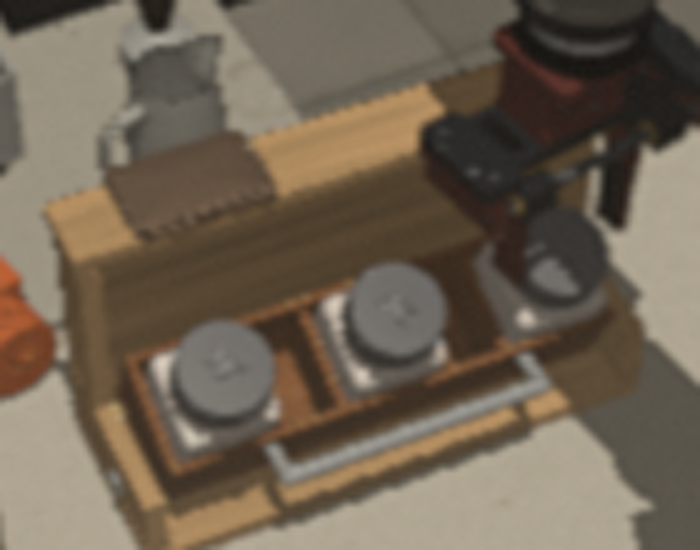

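The cap sits centrally between the open fingers, at about (258,240). Third stroke.

arm_command([
  {"xyz":[0,0,0],"roll":0,"gripper":55},
  {"xyz":[0,0,0],"roll":0,"gripper":50},
  {"xyz":[0,0,0],"roll":0,"gripper":0},
  {"xyz":[0,0,0],"roll":0,"gripper":0},
  {"xyz":[0,0,0],"roll":4,"gripper":0},
  {"xyz":[0,0,0],"roll":9,"gripper":0},
  {"xyz":[0,0,0],"roll":14,"gripper":0},
  {"xyz":[0,0,0],"roll":19,"gripper":0},
  {"xyz":[0,0,0],"roll":23,"gripper":0},
  {"xyz":[0,0,0],"roll":23,"gripper":0},
])

```text
t: 15.7
eef_pos: [583.7, -104.0, 116.5]
eef_rot: [[0.968, -0.252, 0.002], [-0.252, -0.968, 0.003], [0.001, -0.004, -1.0]]
ft_force: [0.2, 4.6, 0.5]
gripper_width: 56.9
```

```bash
python3 -c "
from plant import *;s=sense();print(s['ft_force'],s['torque'],s['qpos'])"
```

```text
[0.2108216  4.63058758 0.54279587] [ 1.99162308 -0.15006618  0.24560578] [ 0.27110788  0.44374459 -0.25617275  1.82001984  0.1357144   0.89356153
 -1.87189014]
```

arm_command([
  {"xyz":[0,0,0],"roll":0,"gripper":80},
  {"xyz":[0,0,0],"roll":0,"gripper":80},
  {"xyz":[0,0,0],"roll":-8,"gripper":80},
  {"xyz":[0,0,0],"roll":-16,"gripper":80},
  {"xyz":[0,0,0],"roll":-23,"gripper":80},
  {"xyz":[0,0,0],"roll":-23,"gripper":70},
  {"xyz":[0,0,0],"roll":-23,"gripper":55},
  {"xyz":[0,0,0],"roll":-23,"gripper":50},
  {"xyz":[0,0,0],"roll":-23,"gripper":0},
  {"xyz":[0,0,0],"roll":-23,"gripper":0},
])

```text
t: 16.7
eef_pos: [582.4, -107.5, 115.9]
eef_rot: [[0.989, 0.145, -0.001], [0.145, -0.989, -0.0], [-0.001, 0.0, -1.0]]
ft_force: [-0.7, 1.3, 0.6]
gripper_width: 56.8
```

```bash
python3 -c "
from plant import *;s=sense();print(s['ft_force'],s['torque'],s['qpos'])"
```

```text
[-0.71918895  1.29409831  0.57508845] [ 0.12713124  0.37531076 -0.11614966] [ 0.34090931  0.45401239 -0.34250083  1.8158519   0.1888118   0.90414816
 -1.51256881]
```

arm_command([
  {"xyz":[0,0,0],"roll":4,"gripper":0},
  {"xyz":[0,0,0],"roll":8,"gripper":0},
  {"xyz":[0,0,0],"roll":12,"gripper":0},
  {"xyz":[0,0,0],"roll":12,"gripper":0},
])

```text
t: 17.1
eef_pos: [583.1, -104.4, 116.0]
eef_rot: [[0.998, -0.063, 0.001], [-0.063, -0.998, 0.003], [0.0, -0.003, -1.0]]
ft_force: [0.8, 4.8, -0.7]
gripper_width: 56.8
```

```bash
python3 -c "
from plant import *;s=sense();print(s['ft_force'],s['torque'],s['qpos'])"
```

```text
[ 0.75953867  4.84260077 -0.74503584] [ 1.81325346 -0.02844745  0.24572486] [ 0.30384105  0.44856628 -0.29818511  1.81839802  0.15998899  0.89774284
 -1.70060321]
```

arm_command([
  {"xyz":[0,0,0],"roll":4,"gripper":0},
  {"xyz":[0,0,0],"roll":8,"gripper":0},
  {"xyz":[0,0,0],"roll":11,"gripper":0},
  {"xyz":[0,0,0],"roll":11,"gripper":0},
])

```text
t: 17.5
eef_pos: [583.2, -104.0, 116.4]
eef_rot: [[0.968, -0.251, 0.001], [-0.251, -0.968, 0.003], [-0.0, -0.003, -1.0]]
ft_force: [-2.4, 6.1, 3.2]
gripper_width: 56.8
```

```bash
python3 -c "
from plant import *;s=sense();print(s['ft_force'],s['torque'],s['qpos'])"; python3 look.py w16 wrist;  python3 look.py s16 scene
```

```text
[-2.36364169  6.11794759  3.23067505] [2.17514905 0.29781925 0.23465831] [ 0.27114744  0.44363649 -0.25623037  1.82033739  0.13577554  0.89444092
 -1.87146038]
17.5 [ 583.15 -103.97  116.43] [-2.36  6.12  3.23] [2.18 0.3  0.23] 56.83246821566465
17.55 [ 583.17 -104.04  116.45] [-3.11  6.46  3.64] [2.28 0.38 0.24] 57.409861991099035
```

View pics/w16.png

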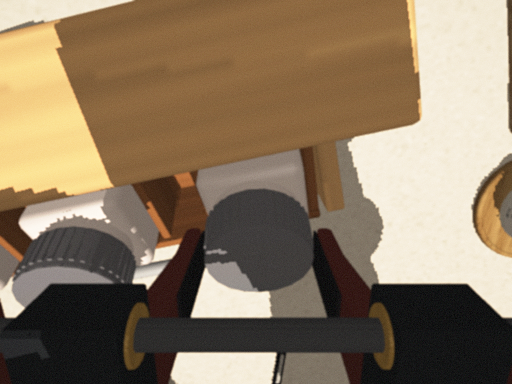

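View pics/s16.png

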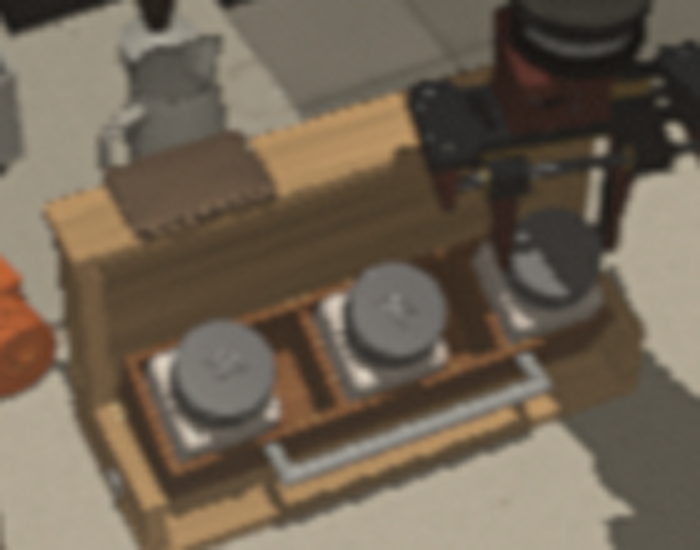

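There's no torque rise yet: still about 0.23 N m after roughly 80° of tool turn. I'll take another stroke.

arm_command([
  {"xyz":[0,0,0],"roll":0,"gripper":80},
  {"xyz":[0,0,0],"roll":0,"gripper":80},
  {"xyz":[0,0,0],"roll":-8,"gripper":80},
  {"xyz":[0,0,0],"roll":-16,"gripper":80},
  {"xyz":[0,0,0],"roll":-23,"gripper":80},
  {"xyz":[0,0,0],"roll":-23,"gripper":70},
  {"xyz":[0,0,0],"roll":-23,"gripper":55},
  {"xyz":[0,0,0],"roll":-23,"gripper":50},
  {"xyz":[0,0,0],"roll":-23,"gripper":0},
  {"xyz":[0,0,0],"roll":-23,"gripper":0},
])

```text
t: 18.6
eef_pos: [582.6, -107.6, 115.9]
eef_rot: [[0.99, 0.144, -0.0], [0.144, -0.99, -0.0], [-0.0, 0.0, -1.0]]
ft_force: [-1.1, 0.7, 1.0]
gripper_width: 56.7
```

arm_command([
  {"xyz":[0,0,0],"roll":4,"gripper":0},
  {"xyz":[0,0,0],"roll":8,"gripper":0},
  {"xyz":[0,0,0],"roll":12,"gripper":0},
  {"xyz":[0,0,0],"roll":12,"gripper":0},
])

```text
t: 19.0
eef_pos: [582.8, -106.8, 116.4]
eef_rot: [[0.998, -0.061, 0.0], [-0.061, -0.998, -0.001], [0.0, 0.001, -1.0]]
ft_force: [-2.2, 1.4, 4.2]
gripper_width: 57.0
```

```bash
python3 -c "
from plant import *;s=sense();print(s['ft_force'],s['torque'],s['qpos'])"
```

```text
[-2.19766566  1.42749887  4.19548566] [0.17634165 0.55183143 0.65734473] [ 0.30449083  0.44786945 -0.29660533  1.81801295  0.16309318  0.89929658
 -1.69852955]
```

arm_command([
  {"xyz":[0,0,0],"roll":4,"gripper":0},
  {"xyz":[0,0,0],"roll":8,"gripper":0},
  {"xyz":[0,0,0],"roll":11,"gripper":0},
  {"xyz":[0,0,0],"roll":11,"gripper":0},
])

```text
t: 19.4
eef_pos: [582.6, -107.9, 116.2]
eef_rot: [[0.967, -0.253, -0.0], [-0.253, -0.967, -0.001], [-0.0, 0.001, -1.0]]
ft_force: [-1.8, 0.2, 4.7]
gripper_width: 56.5
```

```bash
python3 -c "
from plant import *;s=sense();print(s['ft_force'],s['torque'],s['qpos'])"; python3 look.py w17 wrist
```

```text
[-1.84437853  0.17945356  4.6633561 ] [-0.16057755  0.54233998 -0.18184492] [ 0.2728985   0.44390602 -0.25282603  1.82029673  0.1389079   0.89476136
 -1.87018396]
19.4 [ 582.57 -107.93  116.17] [-1.84  0.18  4.66] [-0.16  0.54 -0.18] 56.4737022935092
```

View pics/w17.png

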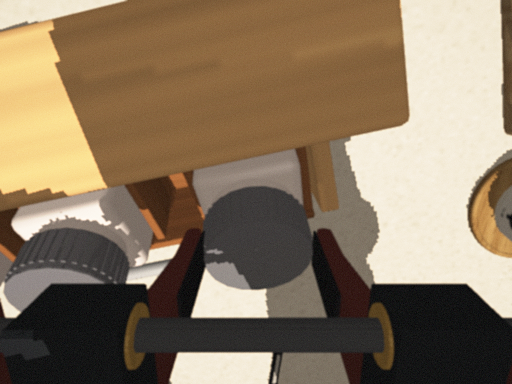

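The torque jumped to 0.66 N m mid-stroke and then the pads slipped, so the cap is at its stop. I'll take one more short turn to confirm, ending with the torque still held.

arm_command([
  {"xyz":[0,0,0],"roll":0,"gripper":80},
  {"xyz":[0,0,0],"roll":0,"gripper":80},
  {"xyz":[0,0,0],"roll":-8,"gripper":80},
  {"xyz":[0,0,0],"roll":-16,"gripper":80},
  {"xyz":[0,0,0],"roll":-19,"gripper":80},
  {"xyz":[0,0,0],"roll":-19,"gripper":70},
  {"xyz":[0,0,0],"roll":-19,"gripper":55},
  {"xyz":[0,0,0],"roll":-19,"gripper":50},
  {"xyz":[0,0,0],"roll":-19,"gripper":0},
  {"xyz":[0,0,0],"roll":-19,"gripper":0},
])

```text
t: 20.45
eef_pos: [582.6, -107.1, 115.8]
eef_rot: [[0.997, 0.076, -0.0], [0.076, -0.997, 0.0], [-0.0, -0.0, -1.0]]
ft_force: [-0.7, 0.3, -0.7]
gripper_width: 56.7
```

arm_command([
  {"xyz":[0,0,0],"roll":2,"gripper":0},
  {"xyz":[0,0,0],"roll":4,"gripper":0},
  {"xyz":[0,0,0],"roll":4,"gripper":0},
])

```text
t: 20.75
eef_pos: [582.7, -106.6, 116.1]
eef_rot: [[1.0, 0.008, -0.0], [0.008, -1.0, 0.0], [-0.0, -0.0, -1.0]]
ft_force: [-1.9, 4.4, 1.7]
gripper_width: 56.9
```

```bash
python3 -c "
from plant import *;s=sense();print(s['ft_force'],s['torque'],s['qpos'])"
```

```text
[-1.94748416  4.37929422  1.66672604] [0.52710782 0.27516685 0.53430958] [ 0.31666732  0.45012274 -0.31234548  1.81733108  0.17131341  0.90055957
 -1.63600689]
```

arm_command([
  {"xyz":[0,0,0],"roll":2,"gripper":0},
  {"xyz":[0,0,0],"roll":4,"gripper":0},
  {"xyz":[0,0,0],"roll":4,"gripper":0},
])

```text
t: 21.05
eef_pos: [582.9, -106.9, 116.1]
eef_rot: [[0.998, -0.061, 0.0], [-0.061, -0.998, -0.0], [0.0, 0.0, -1.0]]
ft_force: [0.4, 3.3, 1.6]
gripper_width: 57.0
```

```bash
python3 -c "
from plant import *;s=sense();print(s['ft_force'],s['torque'],s['qpos'])"
```

```text
[0.40356094 3.26535462 1.5558409 ] [0.46680188 0.11557942 0.75665095] [ 0.30510536  0.44842522 -0.29678358  1.81810315  0.16288417  0.89838613
 -1.6977116 ]
```

The torque climbs to 0.53 and then 0.76 N m within 8°, so this is a hard stop. I'll tug again to verify.

arm_command([
  {"xyz":[-0.0005,0,-0.001],"roll":0,"gripper":0},
  {"xyz":[-0.001,0,-0.002],"roll":0,"gripper":0},
  {"xyz":[-0.001,0,-0.0022],"roll":0,"gripper":0},
  {"xyz":[-0.0015,0,-0.003],"roll":0,"gripper":0},
  {"xyz":[-0.0015,0,-0.003],"roll":0,"gripper":0},
])

```text
t: 21.55
eef_pos: [581.9, -107.0, 117.5]
eef_rot: [[0.998, -0.062, 0.001], [-0.062, -0.998, 0.001], [0.001, -0.001, -1.0]]
ft_force: [7.6, 2.8, -14.4]
gripper_width: 57.0
```

arm_command([
  {"xyz":[0.0005,0,0.001],"roll":0,"gripper":0},
  {"xyz":[0.0013,0,0.0026],"roll":0,"gripper":0},
  {"xyz":[0.0014,0,0.003],"roll":0,"gripper":0},
  {"xyz":[0.0014,0,0.003],"roll":0,"gripper":0},
])

```text
t: 21.95
eef_pos: [582.5, -106.9, 116.1]
eef_rot: [[0.998, -0.063, -0.0], [-0.063, -0.998, 0.0], [-0.0, -0.0, -1.0]]
ft_force: [0.0, 5.4, -0.5]
gripper_width: 56.9
```

```bash
python3 -c "
from plant import *;s=sense();print(s['ft_force'],s['torque'])"
```

```text
[ 0.04318212  5.39210258 -0.5317543 ] [0.97173641 0.07546143 0.82308247]
```

The verification tug met 14 N within about 1.5 mm, so the cap is now tight. I'll release, rise, and take the shut fingers to the front of the bar.

arm_command([
  {"xyz":[0,0,0],"roll":0,"gripper":100},
  {"xyz":[0,0,0],"roll":0,"gripper":100},
  {"xyz":[0,0,0],"roll":0,"gripper":100},
  {"xyz":[0,0,-0.03],"roll":-1,"gripper":100},
  {"xyz":[0,0,-0.06],"roll":-1,"gripper":100},
  {"xyz":[-0.04,-0.03,-0.07],"roll":-1,"gripper":50},
  {"xyz":[-0.0787,-0.06,-0.07],"roll":-1,"gripper":0},
  {"xyz":[-0.0787,-0.1057,-0.07],"roll":-1,"gripper":0},
  {"xyz":[-0.0787,-0.1057,-0.07],"roll":-1,"gripper":0},
  {"xyz":[-0.0787,-0.1057,-0.07],"roll":-1,"gripper":0},
])

```text
t: 22.95
eef_pos: [511.1, 3.3, 186.4]
eef_rot: [[0.999, -0.045, 0.001], [-0.045, -0.999, -0.0], [0.001, 0.0, -1.0]]
ft_force: [-0.4, -0.1, 0.4]
gripper_width: 51.4
```

```bash
python3 look.py s18 scene; python3 look.py w18 wrist; python3 look.py t18 top
```

```text
22.95 [511.14   3.28 186.44] [-0.41 -0.07  0.44] [-0.06 -0.05 -0.02] 51.37587801150616
23.0 [511.19   2.05 186.16] [ 0.55 -0.16 -0.06] [-0.02  0.06 -0.  ] 47.20749488657116
23.05 [511.17   1.45 185.99] [-0.24 -0.35 -0.48] [-0.02  0.02 -0.01] 43.38610856646715
```

View pics/s18.png

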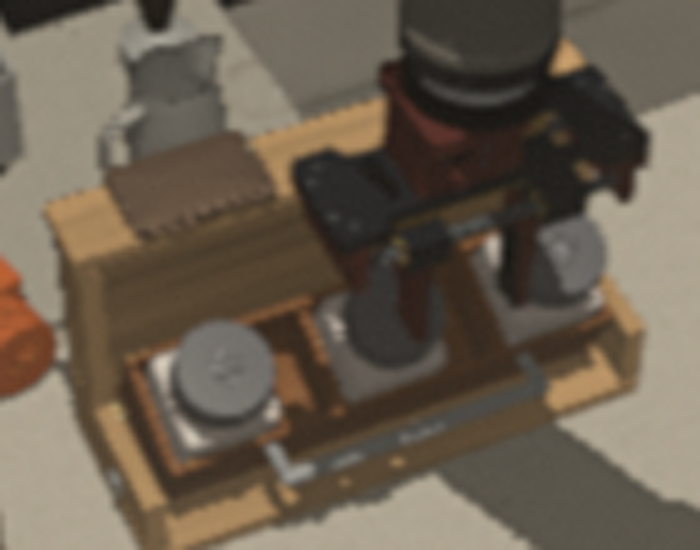

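View pics/w18.png

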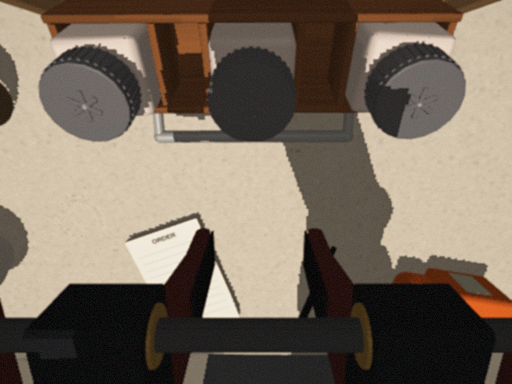

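All jars sit in their pockets, and the bar runs from (157,135) to (352,135). I'll check the bar's position by casting rays at its height.

Run:
```python
from plant import *; from h import *
w=camera_info("wrist");s=sense();C=-w["R"].T@w["t"]
for m in ([160,136.],[350,136],[86,106],[420,104]):
  d=w["R"].T@np.linalg.inv(w["mtx"])@np.r_[m,1]
  for z in (67,72,146): print(m,C+d*(z-C[2])/d[2])
print(s["eef_pos"])
```

```text
[160, 136.0] [553.6   88.83  67.  ]
[160, 136.0] [554.25  87.33  72.  ]
[160, 136.0] [563.82  65.19 146.  ]
[350, 136] [545.17 -83.85  67.  ]
[350, 136] [545.95 -82.53  72.  ]
[350, 136] [557.56 -63.05 146.  ]
[86, 106] [583.19 150.75  67.  ]
[86, 106] [583.35 148.24  72.  ]
[86, 106] [585.79 111.17 146.  ]
[420, 104] [ 570.45 -144.78   67.  ]
[420, 104] [ 570.83 -142.47   72.  ]
[420, 104] [ 576.34 -108.3   146.  ]
[511.1    1.22 185.85]
```

The bar middle is at about (549.5, 2.5), with a length of 173 mm, which fits. I'll descend in front of it.

arm_command([
  {"xyz":[0,-0.001,0.05],"roll":0,"gripper":0},
  {"xyz":[0,-0.001,0.1],"roll":0,"gripper":0},
  {"xyz":[0,-0.001,0.122],"roll":0,"gripper":0},
  {"xyz":[0,-0.001,0.122],"roll":0,"gripper":0},
  {"xyz":[0.01,-0.001,0.122],"roll":0,"gripper":0},
  {"xyz":[0.01,-0.001,0.122],"roll":0,"gripper":0},
])

```text
t: 23.7
eef_pos: [524.1, 3.2, 65.8]
eef_rot: [[0.999, -0.047, 0.005], [-0.047, -0.999, 0.0], [0.005, -0.001, -1.0]]
ft_force: [0.1, 0.9, 0.8]
gripper_width: 0.3
```

```bash
python3 look.py s19 scene
```

```text
23.7 [524.14   3.16  65.85] [0.07 0.92 0.77] [-0.02 -0.03  0.  ] 0.317194838211345
```

View pics/s19.png

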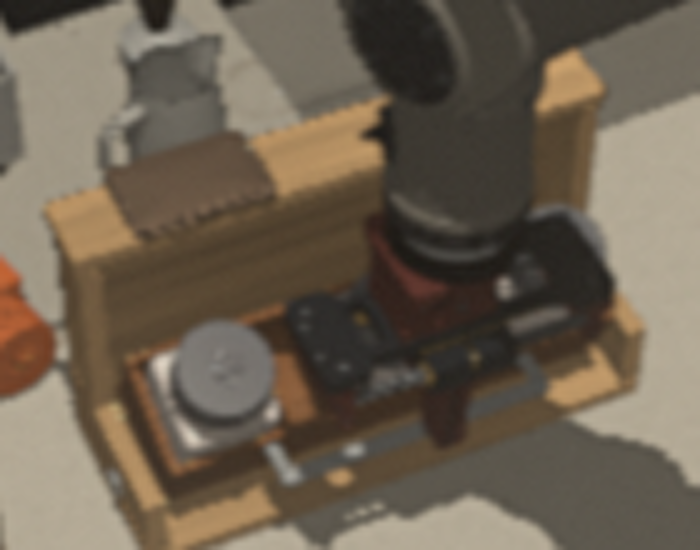

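arm_command([
  {"xyz":[0.003,0,0],"roll":0,"gripper":0},
  {"xyz":[0.006,0,0],"roll":0,"gripper":0},
  {"xyz":[0.009,0,0],"roll":0,"gripper":0},
  {"xyz":[0.01,0,0],"roll":0,"gripper":0},
])

```text
t: 24.15
eef_pos: [531.3, 3.1, 64.2]
eef_rot: [[0.999, -0.046, 0.001], [-0.046, -0.999, 0.0], [0.001, -0.0, -1.0]]
ft_force: [-0.7, -0.0, 0.2]
gripper_width: 0.5
```

arm_command([
  {"xyz":[0.002,0,-0.001],"roll":0,"gripper":0},
  {"xyz":[0.004,0,-0.003],"roll":0,"gripper":0},
  {"xyz":[0.004,0,-0.003],"roll":0,"gripper":0},
])

```text
t: 24.45
eef_pos: [535.3, 2.9, 67.2]
eef_rot: [[0.999, -0.046, 0.001], [-0.046, -0.999, 0.0], [0.001, -0.0, -1.0]]
ft_force: [0.2, -0.4, -0.3]
gripper_width: 0.7
```

No contact yet. I'll drop the 2 mm back and creep on.

arm_command([
  {"xyz":[0,0,0.002],"roll":0,"gripper":0},
  {"xyz":[0.002,0,0.0025],"roll":0,"gripper":0},
  {"xyz":[0.004,0,0.0025],"roll":0,"gripper":0},
  {"xyz":[0.004,0,0.0025],"roll":0,"gripper":0},
])

```text
t: 24.85
eef_pos: [539.1, 2.8, 64.4]
eef_rot: [[0.999, -0.046, 0.0], [-0.046, -0.999, 0.0], [0.0, -0.0, -1.0]]
ft_force: [0.1, -0.7, 0.5]
gripper_width: 0.6
```

```bash
python3 look.py w20 wrist; python3 look.py s20 scene
```

```text
24.85 [539.11   2.76  64.44] [ 0.15 -0.75  0.5 ] [ 0.01 -0.   -0.07] 0.595301984598989
24.9 [538.94   2.75  64.4 ] [ 0.17 -0.5  -0.1 ] [0.05 0.08 0.03] 0.5949307173245069
```

View pics/w20.png

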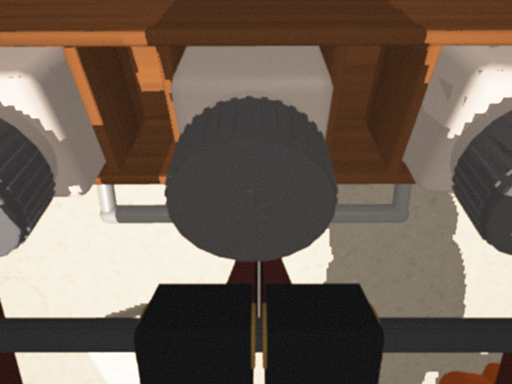

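View pics/s20.png

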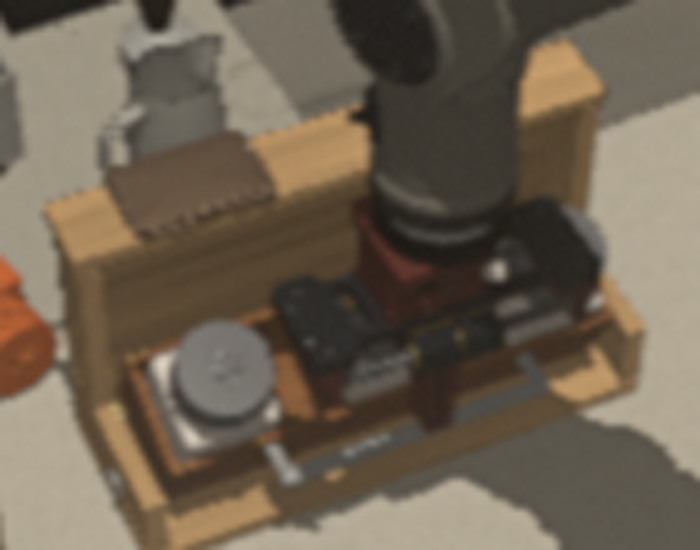

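arm_command([
  {"xyz":[0.001,0,-0.001],"roll":0,"gripper":0},
  {"xyz":[0.002,0,-0.001],"roll":0,"gripper":0},
  {"xyz":[0.002,0,-0.001],"roll":0,"gripper":0},
])

```text
t: 25.25
eef_pos: [541.0, 2.6, 65.6]
eef_rot: [[0.999, -0.046, 0.0], [-0.046, -0.999, 0.0], [0.0, -0.0, -1.0]]
ft_force: [-0.3, -1.2, 0.7]
gripper_width: 0.5
```

arm_command([
  {"xyz":[0.001,0,0],"roll":0,"gripper":0},
  {"xyz":[0.002,0,0],"roll":0,"gripper":0},
  {"xyz":[0.002,0,0],"roll":0,"gripper":0},
])

```text
t: 25.55
eef_pos: [542.9, 2.5, 65.5]
eef_rot: [[0.999, -0.046, 0.0], [-0.046, -0.999, -0.0], [0.0, -0.0, -1.0]]
ft_force: [-0.7, 0.4, 0.4]
gripper_width: 0.4
```

```bash
python3 look.py s21 scene
python3 - <<'E'
import cv2
a=cv2.imread("pics/s21.png")[300:520,230:600]
cv2.imwrite("pics/s21z.png",cv2.convertScaleAbs(cv2.resize(a,None,fx=2.1,fy=2.1,interpolation=2),alpha=1.8))
from plant import *; from h import *
S=camera_info("scene")
for n,X in (("tip",[542.9,2.5,65.5]),("bar",[549.5,2.5,67]),("barL",[553.6,88.8,67])): print(n,((proj(S,np.array(X))-[180,125])*5-[230,300])*2.1)
E
```

```text
25.55 [542.92   2.52  65.46] [-0.65  0.39  0.44] [ 0.06 -0.03 -0.02] 0.36445402094606927
tip [409.47 291.4 ]
bar [398.51 272.2 ]
barL [123.   371.67]
```

View pics/s21z.png

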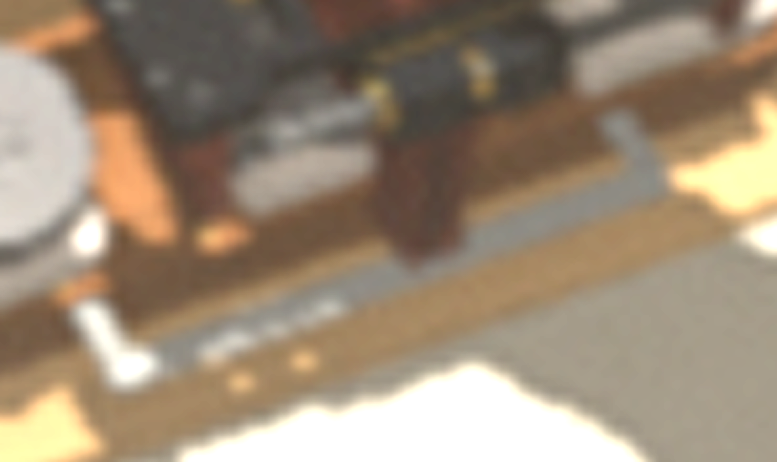

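The finger bottom shows at (415,265), but the TCP projects to (409,291), so the tips may lie above the bar. I'll triangulate the fingertips from the mid-air pair (w18/s18), and estimate the body's bottom edge.

```bash
python3 - <<'E'
from plant import *; from h import *
S=camera_info("scene")
s=sense();w=camera_info("wrist")
R=np.array(s["eef_rot"])
# wrist cam rigid in tool: pose rel. tool
Cw=-w["R"].T@w["t"]; ct=R.T@(Cw-s["eef_pos"]); Rt=w["R"]@R
Rs=np.array([[.999,-.045,.001],[-.045,-.999,0],[.001,0,-1]]);U,_,V=np.linalg.svd(Rs);Rs=U@V
def wat(pos):
    Rw=Rt@Rs.T; C=pos+Rs@ct; return dict(mtx=w["mtx"],R=Rw,t=-Rw@C)
p=np.array([511.2,2.7,186.3]); W=wat(p)
m=lambda u,v:np.array([(u+.5)/5-.5+180,(v+.5)/5-.5+125])
for a,b in (((210,232),(410,337)),((308,232),(517,303))):
    X=tri(W,a,S,m(*b)); print("tip",X,"tool",Rs.T@(X-p), proj(W,X)-a)
# body corner left-front bottom in s21 zoom (190,140)
px=m(190/2.1+230,140/2.1+300)
for px in (m(190/2.1+230,140/2.1+300),):
  d=S["R"].T@np.linalg.inv(S["mtx"])@np.r_[px,1]; C=-S["R"].T@S["t"]
  for x in (505,520): print(C+d*(x-C[0])/d[0])
E
python3 - <<'E'
import cv2
a=cv2.imread("pics/s18.png")[130:360,270:660]
cv2.imwrite("pics/s18z.png",cv2.convertScaleAbs(cv2.resize(a,None,fx=2,fy=2,interpolation=2),alpha=1.8))
E
```

```text
tip [516.81  31.2  200.85] tool [  4.34 -28.72 -14.55] [-2.96 -1.35]
tip [511.86 -29.98 201.4 ] tool [  2.14  32.62 -15.1 ] [8.23 2.67]
[505.    93.35 221.23]
[520.    85.72 201.7 ]
```

View pics/s18z.png

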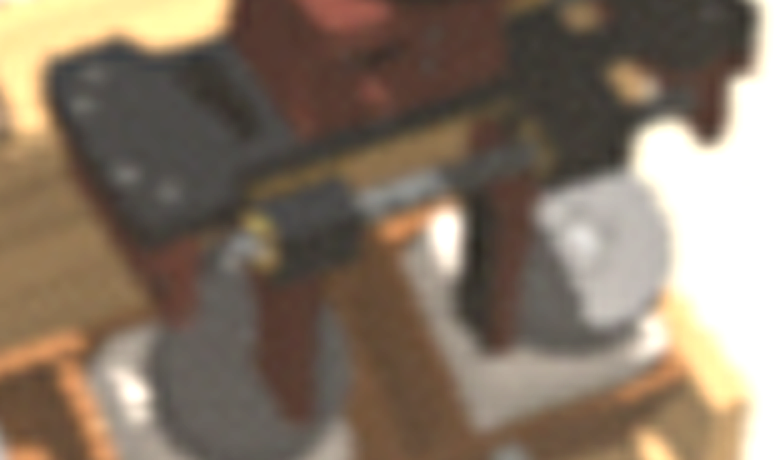

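Run:
```python
from plant import *; from h import *
S=camera_info("scene"); C=-S["R"].T@S["t"]
m=lambda u,v:np.array([(u+.5)/5-.5+180,(v+.5)/5-.5+125])
def atx(px,x):
  d=S["R"].T@np.linalg.inv(S["mtx"])@np.r_[px,1]; return C+d*(x-C[0])/d[0]
print("camera",C)
print("s18 bracket (TCP x511 z186)")
for x in (490,511,530): print(atx(m(180/2+270,318/2+130),x))
print("s21 bracket (TCP x543 z65.5)")
for x in (520,543,560): print(atx(m(207/2.1+230,220/2.1+300),x))
print("s21 finger bottom")
for x in (533,538,543): print(atx(m(415/2.1+230,265/2.1+300),x))
```

```text
camera [-224.09  464.34 1170.57]
s18 bracket (TCP x511 z186)
[490.    78.3  288.99]
[511.    66.95 263.06]
[530.    56.68 239.61]
s21 bracket (TCP x543 z65.5)
[520.    80.81 166.84]
[543.    68.96 135.81]
[560.    60.2  112.88]
s21 finger bottom
[533.     8.51  93.42]
[538.     5.5   86.31]
[543.     2.49  79.2 ]
```

The tips seem shorter than the TCP suggests, but my pixels aren't consistent enough to be sure. I'll back out to a clear spot and measure the shut fingers properly.

arm_command([
  {"xyz":[-0.02,0,0],"roll":0,"gripper":0},
  {"xyz":[-0.05,0,0],"roll":0,"gripper":0},
  {"xyz":[-0.08,0,0],"roll":0,"gripper":0},
  {"xyz":[-0.08,0,0],"roll":0,"gripper":0},
  {"xyz":[-0.08,0,0],"roll":0,"gripper":0},
])

```text
t: 26.1
eef_pos: [463.0, 6.2, 65.7]
eef_rot: [[0.999, -0.046, 0.001], [-0.046, -0.999, -0.0], [0.001, 0.0, -1.0]]
ft_force: [0.4, 0.4, 0.5]
gripper_width: 0.3
```

Run:
```python
from plant import *; from h import *
s=sense();print(s["eef_pos"])
f=grab_frame("scene")[:,:,::-1]; S=camera_info("scene")
w=grab_frame("wrist")[:,:,::-1]
p=np.array(s["eef_pos"]);R=np.array(s["eef_rot"])
c=proj(S,p); print(c)
x0,y0=int(c[0])-45,int(c[1])-50
k=7
z=cv2.resize(f[y0:y0+75,x0:x0+90],None,fx=k,fy=k,interpolation=cv2.INTER_CUBIC)
z=cv2.convertScaleAbs(z,alpha=1.8)
for d in (0,19):
  for dx in (-10,10):
    for dy in (-13.5,13.5):
      q=(proj(S,p+R@np.array([dx,dy,-d]))-[x0,y0]+.5)*k-.5
      cv2.circle(z,tuple(int(a) for a in q),3,(0,255,0) if d==0 else (255,0,0),-1)
cv2.imwrite("pics/s22.png",z); cv2.imwrite("pics/w22.png",w)
np.savez("s22.npz",p=p,R=R,o=[x0,y0])
W=camera_info("wrist"); print(proj(W,p),proj(W,p+R@np.array([10,0,0])),proj(W,p+R@np.array([10,0,-19])))
```

```text
[463.02   6.17  65.74]
[277.18 232.17]
[258.6  229.13] [258.59 213.77] [258.54 226.45]
```

View pics/s22.png

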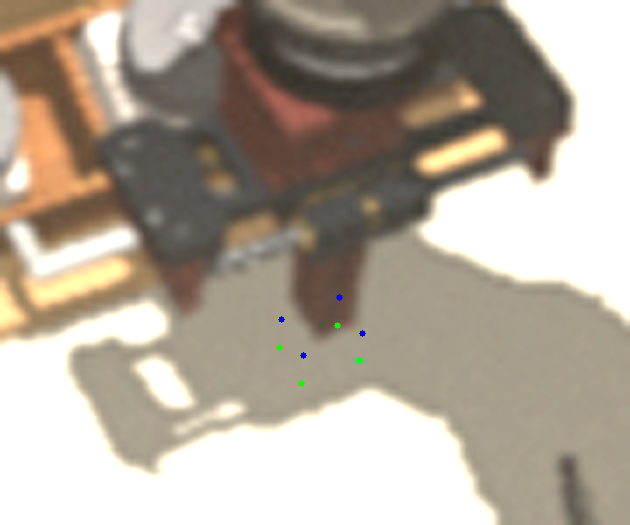

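View pics/w22.png

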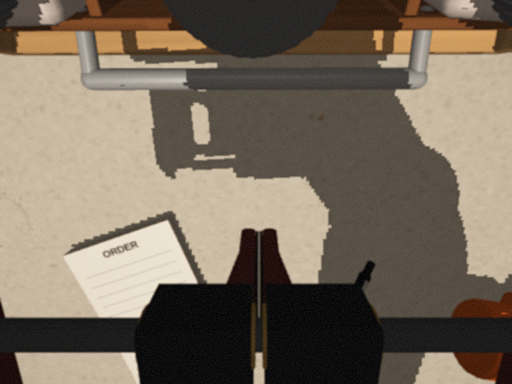

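Run:
```python
from plant import *; from h import *
from scipy.optimize import least_squares
S=camera_info("scene");D=np.load("s22.npz");p,R,o=D["p"],D["R"],D["o"]
u=lambda a:(np.array(a)+.5)/7-.5+o
L,Rr=u((187,312)),u((540,178))
f=lambda v:np.r_[proj(S,p+R@np.array([v[0],-v[1],-v[2]]))-L,proj(S,p+R@np.array([v[0],v[1],-v[2]]))-Rr]
r=least_squares(f,[0,89,80]);print("bracket x,y,z above TCP",r.x,r.fun)
for x in (-37,-20,0,20):
  g=lambda v:f([x,v[0],v[1]]); q=least_squares(g,[89,80]);print(x,q.x,q.fun)
# finger quad fit: left, bottom(front-left), right corners
obs=[u((297,308)),u((320,338)),u((357,322))]
def F(v):
  h,b,d=v
  return np.concatenate([proj(S,p+R@np.array(c))-q for c,q in zip(([h,-b,-d],[-h,-b,-d],[-h,b,-d]),obs)])
r=least_squares(F,[10,10,0]);print("finger halfx,halfy,short",r.x,r.fun)
```

```text
bracket x,y,z above TCP [-28.44  77.18 105.94] [-0.06 -0.17  0.06  0.17]
-37 [ 76.7  114.98] [1.58 0.04 1.81 0.31]
-20 [77.66 96.95] [-1.66 -0.35 -1.62  0.05]
0 [78.79 75.44] [-5.33 -0.72 -5.51 -0.18]
20 [79.95 53.62] [-8.85 -1.   -9.23 -0.33]
finger halfx,halfy,short [ 9.3   8.3  27.13] [-0.4  -0.46 -0.72 -0.02 -0.84  0.31]
```

The fit puts the finger tips about 25 mm above the reported TCP height, and the body's bottom is shifted up by the same amount (106 mm instead of 80). So the whole hand sits about 24 mm higher than I assumed. That also explains the first slipped grasp. I can therefore go down to TCP z≈41 and still clear the caps.

arm_command([
  {"xyz":[0,0,0.015],"roll":0,"gripper":0},
  {"xyz":[0,0.001,0.0245],"roll":0,"gripper":0},
  {"xyz":[0.03,0.001,0.0245],"roll":0,"gripper":0},
  {"xyz":[0.055,0.001,0.0245],"roll":0,"gripper":0},
  {"xyz":[0.06,0.001,0.0245],"roll":0,"gripper":0},
  {"xyz":[0.06,0.001,0.0245],"roll":0,"gripper":0},
])

```text
t: 26.8
eef_pos: [523.2, 2.5, 40.5]
eef_rot: [[0.999, -0.046, -0.0], [-0.046, -0.999, 0.0], [-0.0, -0.0, -1.0]]
ft_force: [-0.1, -0.0, -0.4]
gripper_width: 0.7
```

Run:
```python
from plant import *; from h import *
s=sense();print(s["eef_pos"],s["ft_force"])
f=grab_frame("scene")[:,:,::-1]
w=grab_frame("wrist")[:,:,::-1]
z=cv2.resize(f[170:235,210:305],None,fx=8,fy=8,interpolation=cv2.INTER_CUBIC)
cv2.imwrite("pics/s23.png",cv2.convertScaleAbs(z,alpha=1.8)); cv2.imwrite("pics/w23.png",w)
```

```text
[523.21   2.53  40.47] [-0.13 -0.02 -0.42]
```

View pics/s23.png

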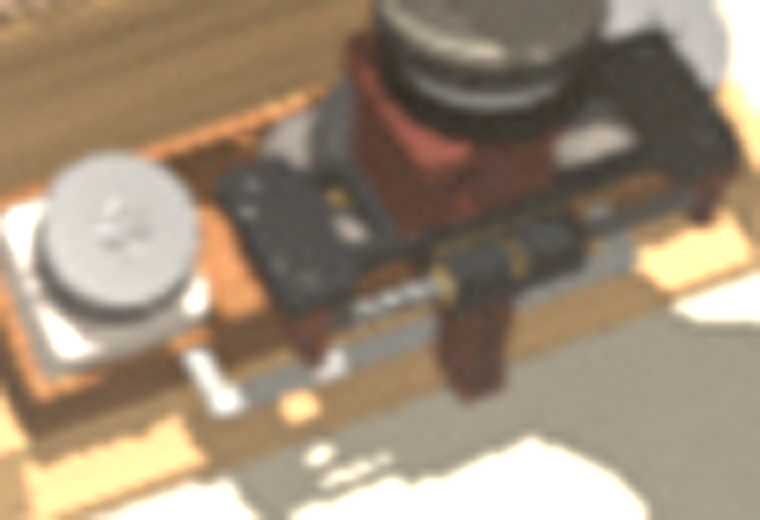

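View pics/w23.png

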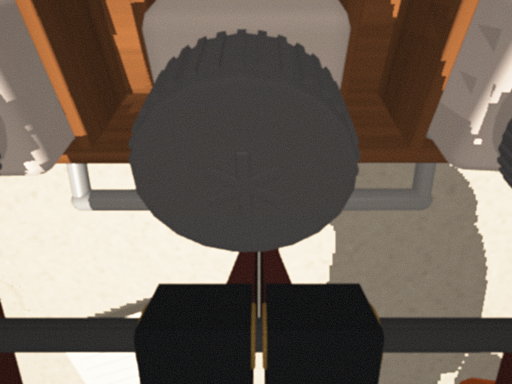

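Now the finger, with its bottom at (470,395), clearly reaches in front of and below the bar line. I'll creep forward.

arm_command([
  {"xyz":[0.003,0,0],"roll":0,"gripper":0},
  {"xyz":[0.006,0,0],"roll":0,"gripper":0},
  {"xyz":[0.008,0,0],"roll":0,"gripper":0},
  {"xyz":[0.008,0,0],"roll":0,"gripper":0},
])

```text
t: 27.3
eef_pos: [531.0, 2.1, 41.1]
eef_rot: [[0.999, -0.046, 0.0], [-0.046, -0.999, 0.0], [0.0, -0.0, -1.0]]
ft_force: [0.0, 0.2, -1.1]
gripper_width: 0.5
```

arm_command([
  {"xyz":[0.002,0,-0.001],"roll":0,"gripper":0},
  {"xyz":[0.004,0,-0.002],"roll":0,"gripper":0},
  {"xyz":[0.004,0,-0.002],"roll":0,"gripper":0},
])

```text
t: 27.6
eef_pos: [533.3, 1.9, 42.5]
eef_rot: [[0.999, -0.046, -0.003], [-0.046, -0.999, -0.0], [-0.003, 0.0, -1.0]]
ft_force: [-3.2, -0.2, -0.1]
gripper_width: 0.8
```

Contact came at x≈533, where I expected it. I'll push along the bar's arc, forward and up.

arm_command([
  {"xyz":[0.003,0,-0.002],"roll":0,"gripper":0},
  {"xyz":[0.005,0,-0.004],"roll":0,"gripper":0},
  {"xyz":[0.007,0,-0.006],"roll":0,"gripper":0},
  {"xyz":[0.008,0,-0.008],"roll":0,"gripper":0},
  {"xyz":[0.009,0,-0.009],"roll":0,"gripper":0},
  {"xyz":[0.01,0,-0.01],"roll":0,"gripper":0},
])

```text
t: 28.2
eef_pos: [539.0, 1.6, 51.4]
eef_rot: [[0.999, -0.045, -0.011], [-0.045, -0.999, -0.001], [-0.011, 0.001, -1.0]]
ft_force: [-13.5, 2.1, 2.6]
gripper_width: 0.5
```

Run:
```python
from plant import *; from h import *
s=sense();print(s["eef_pos"],s["ft_force"],s["torque"])
f=grab_frame("scene")[:,:,::-1]
z=cv2.resize(f[145:235,190:305],None,fx=6.5,fy=6.5,interpolation=cv2.INTER_CUBIC)
cv2.imwrite("pics/s24.png",cv2.convertScaleAbs(z,alpha=1.8))
```

```text
[539.05   1.57  51.37] [-13.48   2.14   2.56] [0.37 3.05 0.06]
```

View pics/s24.png

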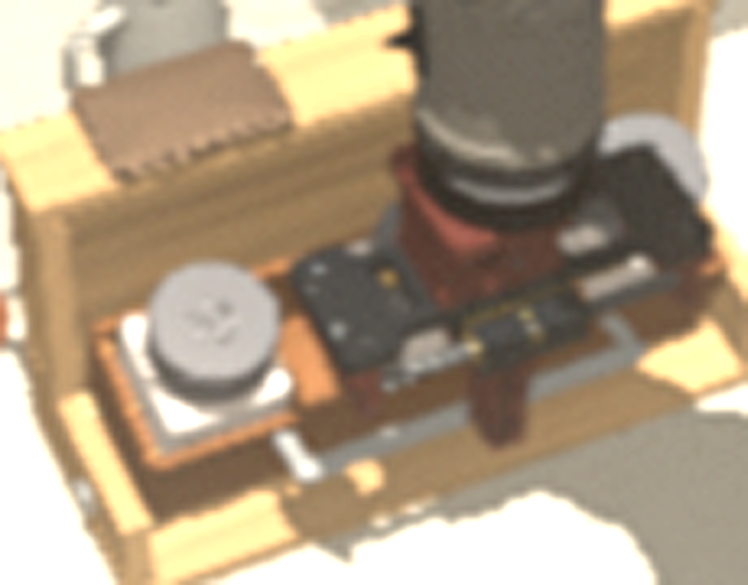

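The tray is moving at 13.5 N, with the finger on the bar. I'll continue.

arm_command([
  {"xyz":[0.002,0,-0.001],"roll":0,"gripper":0},
  {"xyz":[0.004,0,-0.003],"roll":0,"gripper":0},
  {"xyz":[0.006,0,-0.004],"roll":0,"gripper":0},
  {"xyz":[0.008,0,-0.006],"roll":0,"gripper":0},
  {"xyz":[0.009,0,-0.007],"roll":0,"gripper":0},
  {"xyz":[0.009,0,-0.007],"roll":0,"gripper":0},
])

```text
t: 28.85
eef_pos: [545.4, 1.3, 58.7]
eef_rot: [[0.999, -0.045, -0.016], [-0.045, -0.999, -0.002], [-0.016, 0.003, -1.0]]
ft_force: [-22.1, 1.6, 16.7]
gripper_width: -0.2
```

arm_command([
  {"xyz":[0.002,0,-0.001],"roll":0,"gripper":0},
  {"xyz":[0.004,0,-0.003],"roll":0,"gripper":0},
  {"xyz":[0.006,0,-0.004],"roll":0,"gripper":0},
  {"xyz":[0.007,0,-0.005],"roll":0,"gripper":0},
  {"xyz":[0.007,0,-0.005],"roll":0,"gripper":0},
])

```text
t: 29.35
eef_pos: [552.0, 1.0, 64.8]
eef_rot: [[0.999, -0.045, -0.016], [-0.045, -0.999, -0.002], [-0.016, 0.003, -1.0]]
ft_force: [-27.6, 1.2, 28.3]
gripper_width: 0.2
```

Run:
```python
from plant import *; from h import *
s=sense();print(s["eef_pos"],s["ft_force"],s["torque"])
f=grab_frame("scene")[:,:,::-1]
z=cv2.resize(f[145:235,190:305],None,fx=6.5,fy=6.5,interpolation=cv2.INTER_CUBIC)
cv2.imwrite("pics/s25.png",cv2.convertScaleAbs(z,alpha=1.8))
```

```text
[551.98   0.97  64.79] [-27.55   1.16  28.28] [0.26 6.19 0.01]
```

View pics/s25.png

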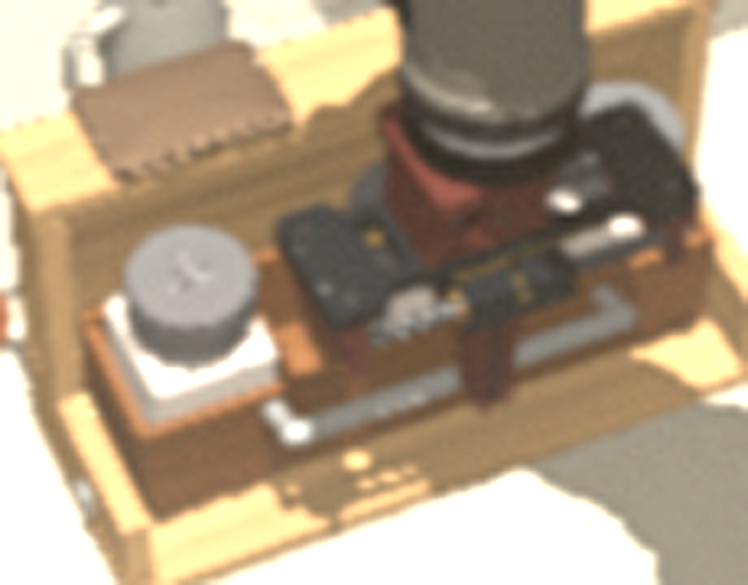

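The tray is nearly upright, but Fz=28 N shows the finger dragging down on the bar. I'll raise the command a little to relieve that, then finish.

arm_command([
  {"xyz":[0.0,0,-0.001],"roll":0,"gripper":0},
  {"xyz":[0.0,0,-0.002],"roll":0,"gripper":0},
  {"xyz":[0.0,0,-0.002],"roll":0,"gripper":0},
])

```text
t: 29.7
eef_pos: [555.2, 0.9, 67.5]
eef_rot: [[0.999, -0.046, -0.01], [-0.046, -0.999, -0.002], [-0.01, 0.002, -1.0]]
ft_force: [-20.6, 0.7, 22.5]
gripper_width: 1.0
```

arm_command([
  {"xyz":[0.0,0,-0.001],"roll":0,"gripper":0},
  {"xyz":[0.0,0,-0.002],"roll":0,"gripper":0},
  {"xyz":[0.001,0,-0.002],"roll":0,"gripper":0},
])

```text
t: 30.0
eef_pos: [556.8, 0.8, 68.9]
eef_rot: [[0.999, -0.046, -0.009], [-0.046, -0.999, -0.001], [-0.009, 0.002, -1.0]]
ft_force: [-18.8, 1.5, 15.9]
gripper_width: 0.3
```

Run:
```python
from plant import *; from h import *
s=sense();print(s["eef_pos"],s["ft_force"],s["torque"])
f=grab_frame("scene")[:,:,::-1]
z=cv2.resize(f[145:235,190:305],None,fx=6.5,fy=6.5,interpolation=cv2.INTER_CUBIC)
cv2.imwrite("pics/s26.png",cv2.convertScaleAbs(z,alpha=1.8))
```

```text
[556.81   0.8   68.87] [-18.84   1.47  15.94] [0.24 4.03 0.02]
```

View pics/s26.png

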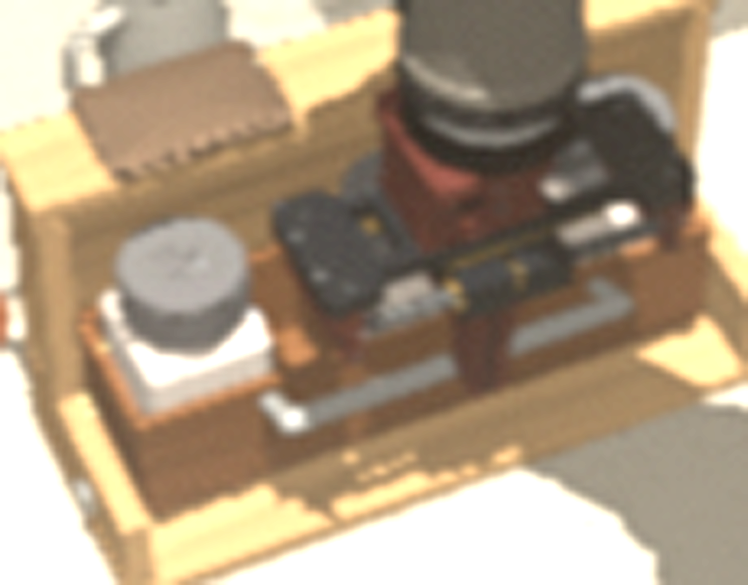

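arm_command([
  {"xyz":[0.001,0,-0.001],"roll":0,"gripper":0},
  {"xyz":[0.003,0,-0.002],"roll":0,"gripper":0},
  {"xyz":[0.003,0,-0.002],"roll":0,"gripper":0},
])

```text
t: 30.35
eef_pos: [556.8, 0.8, 69.2]
eef_rot: [[0.999, -0.045, -0.015], [-0.045, -0.999, -0.001], [-0.015, 0.002, -1.0]]
ft_force: [-19.5, 1.5, 9.3]
gripper_width: 0.2
```

arm_command([
  {"xyz":[0.001,0,-0.001],"roll":0,"gripper":0},
  {"xyz":[0.003,0,-0.001],"roll":0,"gripper":0},
  {"xyz":[0.003,0,-0.001],"roll":0,"gripper":0},
])

```text
t: 30.65
eef_pos: [556.9, 0.7, 69.2]
eef_rot: [[0.999, -0.045, -0.021], [-0.045, -0.999, -0.002], [-0.021, 0.003, -1.0]]
ft_force: [-23.2, 1.9, 10.1]
gripper_width: 0.2
```

The finger has stopped at 556.8 while the force grows. I'll push a little harder to be sure it's at the stop.

arm_command([
  {"xyz":[0.003,0,-0.001],"roll":0,"gripper":0},
  {"xyz":[0.006,0,-0.003],"roll":0,"gripper":0},
  {"xyz":[0.007,0,-0.003],"roll":0,"gripper":0},
  {"xyz":[0.007,0,-0.003],"roll":0,"gripper":0},
])

```text
t: 31.05
eef_pos: [572.6, 0.1, 74.2]
eef_rot: [[0.999, -0.045, -0.003], [-0.045, -0.999, -0.0], [-0.003, 0.001, -1.0]]
ft_force: [0.8, 0.8, 0.9]
gripper_width: 0.3
```

The finger slipped over the top of the bar, and the force is now zero. I'll lift clear and look at the tray.

arm_command([
  {"xyz":[-0.005,0,-0.04],"roll":0,"gripper":0},
  {"xyz":[-0.04,0,-0.08],"roll":0,"gripper":0},
  {"xyz":[-0.085,0,-0.1],"roll":0,"gripper":0},
  {"xyz":[-0.1,0,-0.1],"roll":0,"gripper":0},
  {"xyz":[-0.1,0,-0.1],"roll":0,"gripper":0},
])

```text
t: 31.55
eef_pos: [474.5, 4.6, 176.6]
eef_rot: [[0.999, -0.046, 0.004], [-0.046, -0.999, -0.001], [0.004, 0.001, -1.0]]
ft_force: [0.5, 0.2, 0.7]
gripper_width: 0.5
```

Run:
```python
from plant import *; from h import *
s=sense();w=camera_info("wrist");print(s["eef_pos"],s["ft_force"])
f=grab_frame("scene")[:,:,::-1]
z=cv2.resize(f[125:235,185:320],None,fx=5.5,fy=5.5,interpolation=cv2.INTER_CUBIC)
cv2.imwrite("pics/s27.png",cv2.convertScaleAbs(z,alpha=1.8))
f=grab_frame("wrist")[:,:,::-1];cv2.imwrite("pics/w27.png",f)
np.savez("w27.npz",mtx=w["mtx"],R=w["R"],t=w["t"])
```

```text
[474.48   4.57 176.56] [0.51 0.16 0.72]
```

View pics/s27.png

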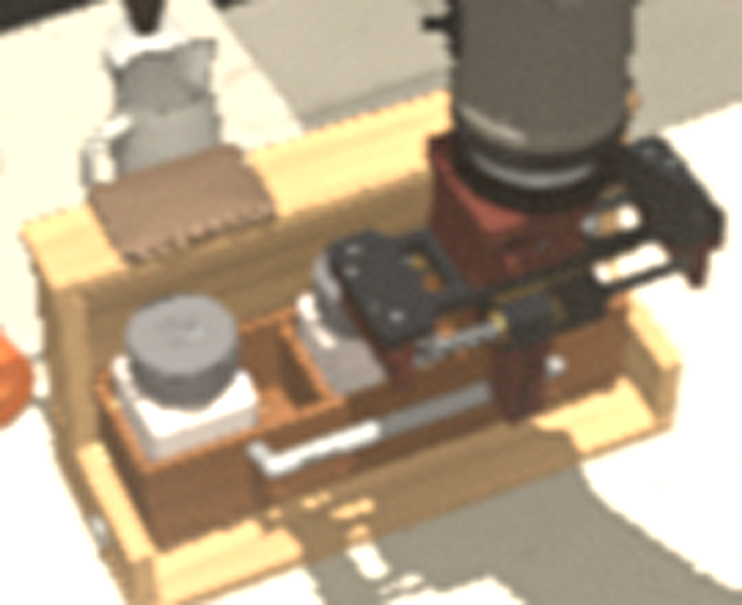

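View pics/w27.png

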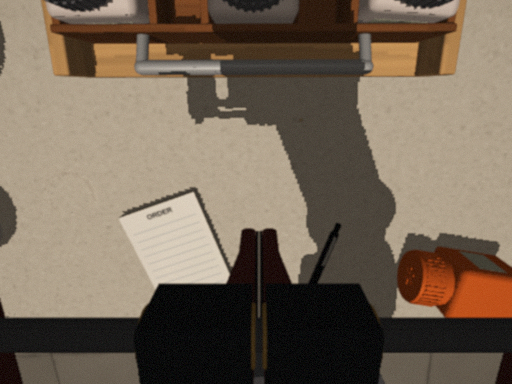

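I'll move the arm aside and measure the caps and bar with the clear fixed views.

arm_command([
  {"xyz":[0,0.05,-0.03],"roll":0,"gripper":0},
  {"xyz":[0,0.1,-0.05],"roll":0,"gripper":0},
  {"xyz":[0,0.15,-0.05],"roll":0,"gripper":0},
  {"xyz":[0,0.2,-0.05],"roll":0,"gripper":0},
  {"xyz":[0,0.25,-0.05],"roll":0,"gripper":0},
  {"xyz":[0,0.25,-0.05],"roll":0,"gripper":0},
])

```text
t: 32.25
eef_pos: [462.9, -252.4, 224.4]
eef_rot: [[0.999, -0.055, -0.0], [-0.055, -0.999, -0.002], [-0.0, 0.002, -1.0]]
ft_force: [0.2, -0.2, -0.0]
gripper_width: 0.7
```

Run:
```python
from plant import *; from h import *
s=sense();print(s["eef_pos"],s["ft_force"])
f=grab_frame("scene")[:,:,::-1]
cv2.imwrite("pics/s28.png",cv2.resize(f[125:235,180:320],None,fx=5.4,fy=5.4,interpolation=cv2.INTER_CUBIC))
f=grab_frame("top")[:,:,::-1]
cv2.imwrite("pics/t28.png",cv2.resize(f[115:215,185:325],None,fx=5.5,fy=5.5,interpolation=cv2.INTER_CUBIC))
```

```text
[ 462.94 -252.35  224.37] [ 0.15 -0.19 -0.03]
```

View pics/s28.png

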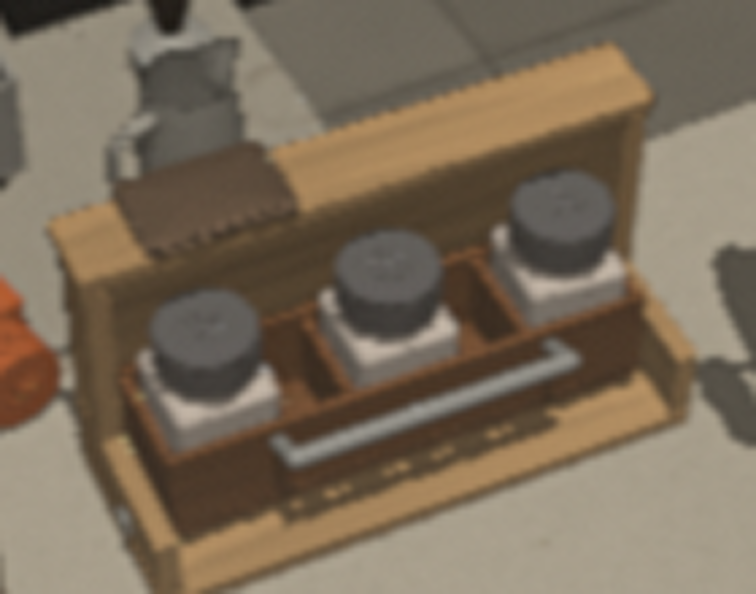

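View pics/t28.png

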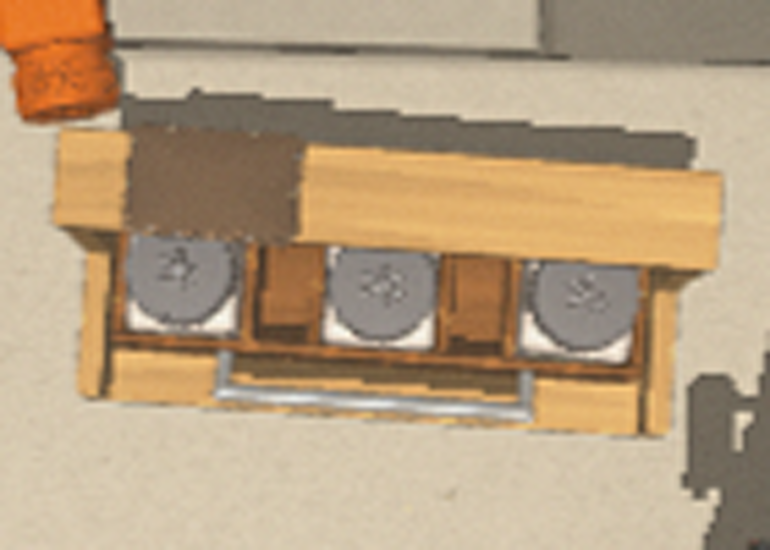

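The tray looks upright and all three jars sit in their pockets. Cap marks are at (178,266), (383,286), (586,292) in top and (207,325), (390,263), (562,202) in scene. I'll triangulate to check against home.

Run:
```python
from h import *; from plant import *
T=camera_info("top");S=camera_info("scene")
tz=lambda u,v:((u+.5)/5.5-.5+185,(v+.5)/5.5-.5+115)
sz=lambda u,v:((u+.5)/5.4-.5+180,(v+.5)/5.4-.5+125)
d={"capL":((178,266),(207,325)),"capM":((383,285),(390,263)),"capR":((586,292),(562,202)),
"barL":((220,390),(290,458)),"barR":((528,412),(575,362))}
P0=np.array([616.7,0]);xr=np.array([.999,-.0454]);yr=np.array([.0454,.999])
for k,(a,b) in d.items():
    X=tri(T,tz(*a),S,sz(*b)); print(k,X,"row frame",(X[:2]-P0)@xr,(X[:2]-P0)@yr,"res",proj(T,X)-tz(*a))
```

```text
capL [638.81 110.76 151.53] row frame 17.06118963876511 111.65800272049901 res [0.45 0.27]
capM [631.76   1.76 154.05] row frame 14.969237331101247 2.437538781897515 res [0.11 0.07]
capR [ 630.77 -107.35  152.6 ] row frame 18.934012408477557 -106.6056940794417 res [0.2  0.14]
barL [576.76  91.24  94.46] row frame -44.037419754914154 89.33623859768109 res [-0.02 -0.01]
barR [568.08 -82.42  92.06] row frame -44.8300690378032 -84.54277016293493 res [0.43 0.29]
```

The measurements give caps at +17 mm and bar at −44.4 mm from the pivot line, where home would be +18 and −45. That is home to within about 1°. To be sure, I'll press once more with the tip lower on the bar.

arm_command([
  {"xyz":[0.01,-0.05,0],"roll":0,"gripper":0},
  {"xyz":[0.02,-0.1,0],"roll":0,"gripper":0},
  {"xyz":[0.038,-0.15,0],"roll":0,"gripper":0},
  {"xyz":[0.038,-0.2,0],"roll":0,"gripper":0},
  {"xyz":[0.038,-0.25,0],"roll":0,"gripper":0},
  {"xyz":[0.038,-0.257,0.03],"roll":0,"gripper":0},
  {"xyz":[0.038,-0.257,0.08],"roll":0,"gripper":0},
  {"xyz":[0.038,-0.257,0.12],"roll":0,"gripper":0},
  {"xyz":[0.038,-0.257,0.12],"roll":0,"gripper":0},
])

```text
t: 33.25
eef_pos: [508.8, 12.2, 100.4]
eef_rot: [[0.999, -0.042, -0.01], [-0.042, -0.999, 0.001], [-0.01, -0.0, -1.0]]
ft_force: [-0.4, 0.2, -0.9]
gripper_width: 0.8
```

arm_command([
  {"xyz":[0.0,0.008,0.03],"roll":0,"gripper":0},
  {"xyz":[0.0,0.008,0.045],"roll":0,"gripper":0},
  {"xyz":[0.02,0.008,0.047],"roll":0,"gripper":0},
  {"xyz":[0.035,0.008,0.047],"roll":0,"gripper":0},
  {"xyz":[0.04,0.008,0.047],"roll":0,"gripper":0},
  {"xyz":[0.04,0.008,0.047],"roll":0,"gripper":0},
])

```text
t: 33.85
eef_pos: [553.8, 1.3, 59.3]
eef_rot: [[0.999, -0.045, 0.002], [-0.045, -0.999, 0.001], [0.002, -0.001, -1.0]]
ft_force: [-0.1, 0.2, -0.8]
gripper_width: 0.3
```

arm_command([
  {"xyz":[0.003,0,0.002],"roll":0,"gripper":0},
  {"xyz":[0.005,0,0.002],"roll":0,"gripper":0},
  {"xyz":[0.007,0,0.002],"roll":0,"gripper":0},
  {"xyz":[0.007,0,0.002],"roll":0,"gripper":0},
])

```text
t: 34.25
eef_pos: [555.0, 0.2, 55.6]
eef_rot: [[0.999, -0.045, -0.008], [-0.045, -0.999, -0.001], [-0.008, 0.001, -1.0]]
ft_force: [-11.6, 1.7, 9.7]
gripper_width: 0.3
```

arm_command([
  {"xyz":[0.002,0,-0.0005],"roll":0,"gripper":0},
  {"xyz":[0.004,0,-0.001],"roll":0,"gripper":0},
  {"xyz":[0.005,0,-0.001],"roll":0,"gripper":0},
  {"xyz":[0.005,0,-0.001],"roll":0,"gripper":0},
])

```text
t: 34.65
eef_pos: [554.9, 0.2, 55.7]
eef_rot: [[0.999, -0.045, -0.018], [-0.045, -0.999, -0.002], [-0.018, 0.003, -1.0]]
ft_force: [-23.1, 2.2, 17.7]
gripper_width: 0.4
```

arm_command([
  {"xyz":[0.001,0,-0.001],"roll":0,"gripper":0},
  {"xyz":[0.002,0,-0.003],"roll":0,"gripper":0},
  {"xyz":[0.002,0,-0.004],"roll":0,"gripper":0},
  {"xyz":[0.002,0,-0.004],"roll":0,"gripper":0},
])

```text
t: 35.05
eef_pos: [554.6, 0.1, 56.3]
eef_rot: [[0.999, -0.044, -0.022], [-0.044, -0.999, -0.001], [-0.022, 0.002, -1.0]]
ft_force: [-17.6, 3.3, -7.6]
gripper_width: 0.2
```

arm_command([
  {"xyz":[0.001,0,-0.001],"roll":0,"gripper":0},
  {"xyz":[0.002,0,-0.002],"roll":0,"gripper":0},
  {"xyz":[0.002,0,-0.003],"roll":0,"gripper":0},
])

```text
t: 35.35
eef_pos: [554.5, -0.6, 57.7]
eef_rot: [[0.999, -0.044, -0.026], [-0.045, -0.999, -0.002], [-0.026, 0.003, -1.0]]
ft_force: [-18.8, 1.5, -15.1]
gripper_width: 0.4
```

Here Fx is about 19 N and the upward push about 15 N, a moment of about 1.8 N m on the tray. That is twice the drag, and nothing moves, so the tray is home against its stop. I'll withdraw straight back and up.

arm_command([
  {"xyz":[-0.01,0,0.0],"roll":0,"gripper":0},
  {"xyz":[-0.03,0,0.0],"roll":0,"gripper":0},
  {"xyz":[-0.07,0,-0.01],"roll":0,"gripper":0},
  {"xyz":[-0.1,0.02,-0.05],"roll":0,"gripper":0},
  {"xyz":[-0.1,0.07,-0.1],"roll":0,"gripper":0},
  {"xyz":[-0.1,0.12,-0.15],"roll":0,"gripper":0},
  {"xyz":[-0.1,0.17,-0.17],"roll":0,"gripper":0},
  {"xyz":[-0.1,0.22,-0.17],"roll":0,"gripper":0},
  {"xyz":[-0.1,0.25,-0.17],"roll":0,"gripper":0},
  {"xyz":[-0.1,0.25,-0.17],"roll":0,"gripper":0},
])

```text
t: 36.35
eef_pos: [456.7, -251.2, 235.9]
eef_rot: [[0.999, -0.052, 0.003], [-0.052, -0.999, -0.004], [0.004, 0.003, -1.0]]
ft_force: [0.0, 0.6, -0.0]
gripper_width: 0.2
```

Run:
```python
from plant import *; from h import *
s=sense();print(s["t"],s["eef_pos"],s["ft_force"])
f=grab_frame("scene")[:,:,::-1];cv2.imwrite("pics/s29f.png",f)
cv2.imwrite("pics/s29.png",cv2.resize(f[125:235,180:320],None,fx=5.4,fy=5.4,interpolation=cv2.INTER_CUBIC))
f=grab_frame("top")[:,:,::-1]
cv2.imwrite("pics/t29.png",cv2.resize(f[115:215,185:325],None,fx=5.5,fy=5.5,interpolation=cv2.INTER_CUBIC))
```

```text
36.35 [ 456.75 -251.24  235.94] [ 0.04  0.61 -0.03]
```

View pics/s29.png

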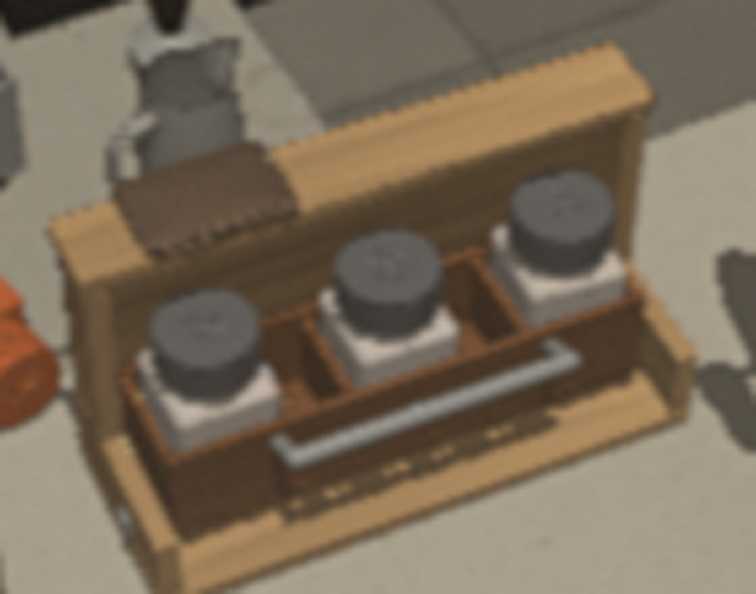

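View pics/s29f.png

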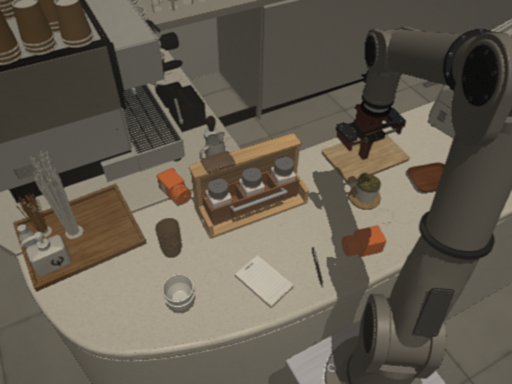

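View pics/t29.png

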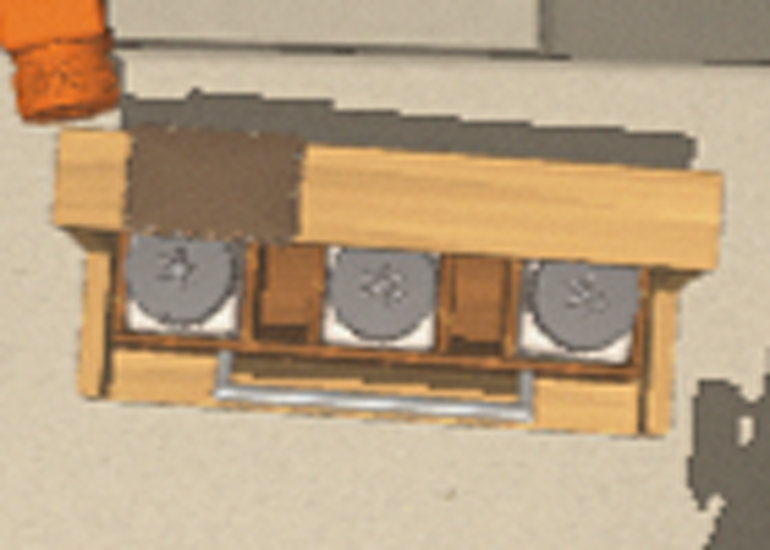

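Nothing changed between before and after the hard second push. The tray is upright, all three jars sit in their pockets with caps level, and the surroundings are untouched. I'll hand it in.

```bash
python3 -c "
from plant import *
s=sense();print(s['t'],s['ft_force']);print(sign_off())"
```

```text
36.45 [ 0.08338903  0.82587527 -0.74165431]
the job is handed in; nothing more can be done
None
```

The job is handed in at 36.5 s. All three caps were tugged, the loose right one was screwed tight, and the tray was pushed home with the jars in their pockets.

**Tugs, left to right:**
- **Left and middle:** both loaded to about 4–6 N within 2 mm, so the jars lifted and those caps were tight.
- **Right:** it slid up 4 mm with no load, so it was loose. I turned it clockwise in short strokes until the torque climbed to about 0.75 N m against the stop. A second tug then met 14 N within about 1.5 mm.

**Tray:** it was pushed home by its bar only after that.

**Last checks:** about 1.8 N m on the tray, roughly twice its drag, no longer moved it. The camera put the bar and caps within about 1 mm of home on average, with the middle cap 3 mm off. The scene looked the same before and after that final push, with the jars in their pockets and nothing around them moved.

**What went wrong on the way:**
- **First grasp (left cap):** it was too high, slipped on the rim, and rocked the jar slightly. A deeper grasp held.
- **Finger height:** the finger tips measured about 25 mm above the reported tool height. Because of that, my first approach to the bar passed over it.
- **First push:** the finger slid over the bar at the end, so I pressed again lower down to confirm the stop.

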